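# Move gear hangers over the end stops to the next rail above a drip pan

### The job

Push the empty drip pan back under the empty rail until it sits square against the low stop strip on the bench and lines up with the strip's ends. Only then bring all the gear hangers across, one at a time: lift each closed eye over the upturned end of the rail it is on and over the upturned end of the empty rail, and leave them all hanging freely there between end stop and post. Do not drop a hanger, do not disturb the things lying around, and if the pan gets knocked out of place put it back, since at the end it must again stand square against the strip.

Things in the scene. Friction and masses are not known exactly. Their poses are not given: they have to be found in the camera images.
- full_rail: The rail on which the hangers start, on the robot's right. Round steel rail, 12 mm diameter, on one post; axis level, 200 mm above the bench. Origin on the bench under the rail; z up, y along the rail, x across it. Post (18 mm diameter, base plate 80 x 44 mm, 8 mm high) at y = -135 mm; free end at y = 110 mm.
- empty_rail: The rail that starts empty, on the robot's left. Its free end faces that of the other rail. Round steel rail, 12 mm diameter, on one post; axis level, 200 mm above the bench. Origin on the bench under the rail; z up, y along the rail, x across it. Post (18 mm diameter, base plate 80 x 44 mm, 8 mm high) at y = 135 mm; free end at y = -110 mm.
- full_stop (a point): end stop of the rail that starts full: where its axis meets the upturned free end (12 mm thick), 200 mm above the bench; axes as the rail's, usable rail towards -y. The top of the stop is 20 mm above this point.
- empty_stop (a point): end stop of the rail that starts empty: where its axis meets the upturned free end (12 mm thick), 200 mm above the bench; axes as the rail's, usable rail towards +y. The top of the stop is 20 mm above this point.
- pan_spot (a point): point on the bench where the middle of the pan belongs, at x = -20, y = 15 mm of the empty rail, axes as the empty rail's. The fixed aluminium stop strip (170 mm long, 24 mm high, parallel to the rail) has its near face 90.5 mm from this point in +x; the pan here just touches it, its sides level with the strip's ends.
- pan: loose open aluminium drip pan, 180 mm (its x) x 170 mm (its y) x 40 mm high, walls and floor 5 mm thick, about 0.6 kg. Origin at the middle of its underside. Starts on the robot's side of the stop strip, about 70 to 105 mm short of its spot, up to 50 mm to one side and turned by up to 0.18 rad.
- hanger_0_head (a point): gear hanger: a closed steel eye with a black grip head on top (26 mm across the rail = its x, 16 mm along it = its y, 48 mm tall) and a 60 mm spur gear fixed below. The point is the middle of the head, 42 mm above the axis of the rail it hangs on (242 mm above the bench); its axes run as the rail's. About 0.43 kg. None if absent (so for all four, which are identical).
- hanger_1_head (a point): gear hanger, identical; point in the middle of its head. Its closed eye is 40 mm wide; the 90 degree V roof sits on the rail, the floor is 42 mm below the rail's axis, so it leaves or joins a rail only over the free end. Raised 24 mm from hanging (17 to 32 works) it clears the end stop above and the rail below, with 7 mm to spare either side.
- hanger_2_head (a point): gear hanger, identical; point in the middle of its head. Thickness along the rail 12 mm at the eye, 41 mm at the gear; width across the rail 52 mm, gear 60 mm; lowest point 112 mm below the rail's axis. They start about 50 mm apart.
- hanger_3_head (a point): gear hanger, identical; point in the middle of its head.
- dish: round steel parts dish, 113 mm across, 22 mm high, fixed to the bench. Bystander. Origin at the middle of its underside.
- lamp_mid (a point): black pocket torch, 116 mm long, 40 mm thick, lying. Bystander, not to be disturbed. The point is its middle.
- tape: roll of black tape, 62 mm across, 19 mm high, lying flat, fixed. Bystander. Origin at the middle of its underside.
- meter_mid (a point): red and black multimeter, 150 x 68 x 50 mm, lying. Bystander, not to be disturbed. The point is its middle.
- lock_mid (a point): red padlock, 74 x 38 x 18 mm, lying. Bystander, not to be disturbed. The point is its middle.

How it is judged:
On the way:
1. the pan stands square against the stop strip while all hangers still hang on the rail on which they started (x of pan in the frame of pan_spot between -0.012 and 0.012 m and y of pan in the frame of pan_spot between -0.02 and 0.02 m and angle between the x axis of pan and the x axis of empty_rail, either way round below 0.1 rad and angle between pan's own z axis and vertical below 0.05 rad and height (world z) of pan below 0.006 m and y of hanger_0_head in the frame of full_rail between -0.13 and 0.105 m and x of hanger_0_head in the frame of full_rail between -0.015 and 0.015 m and z of hanger_0_head in the frame of full_rail between 0.23 and 0.252 m and angle between each of hanger_0_head, hanger_1_head, hanger_2_head, hanger_3_head's own z axis and vertical below 0.2 rad and y of hanger_1_head in the frame of full_rail between -0.13 and 0.105 m and x of hanger_1_head in the frame of full_rail between -0.015 and 0.015 m and z of hanger_1_head in the frame of full_rail between 0.23 and 0.252 m and y of hanger_2_head in the frame of full_rail between -0.13 and 0.105 m and x of hanger_2_head in the frame of full_rail between -0.015 and 0.015 m and z of hanger_2_head in the frame of full_rail between 0.23 and 0.252 m and y of hanger_3_head in the frame of full_rail between -0.13 and 0.105 m and x of hanger_3_head in the frame of full_rail between -0.015 and 0.015 m and z of hanger_3_head in the frame of full_rail between 0.23 and 0.252 m), for 0.2 s.
At the end, for the whole second after the job is handed in: Every hanger present hangs on the empty rail between end stop and post: head 95 mm stopward to 125 mm postward of the origin, within 15 mm sideways, 230-252 mm high, tilt under 0.2 rad. Pan flat, within 12 mm across and 20 mm along the rail of its spot, square within 0.1 rad (x of pan in the frame of pan_spot between -0.012 and 0.012 m and y of pan in the frame of pan_spot between -0.02 and 0.02 m and angle between the x axis of pan and the x axis of empty_rail, either way round below 0.1 rad and angle between pan's own z axis and vertical below 0.05 rad and height (world z) of pan below 0.006 m and y of hanger_0_head in the frame of empty_rail between -0.095 and 0.125 m and x of hanger_0_head in the frame of empty_rail between -0.015 and 0.015 m and z of hanger_0_head in the frame of empty_rail between 0.23 and 0.252 m and angle between each of hanger_0_head, hanger_1_head, hanger_2_head, hanger_3_head's own z axis and vertical below 0.2 rad and y of hanger_1_head in the frame of empty_rail between -0.095 and 0.125 m and x of hanger_1_head in the frame of empty_rail between -0.015 and 0.015 m and z of hanger_1_head in the frame of empty_rail between 0.23 and 0.252 m and y of hanger_2_head in the frame of empty_rail between -0.095 and 0.125 m and x of hanger_2_head in the frame of empty_rail between -0.015 and 0.015 m and z of hanger_2_head in the frame of empty_rail between 0.23 and 0.252 m and y of hanger_3_head in the frame of empty_rail between -0.095 and 0.125 m and x of hanger_3_head in the frame of empty_rail between -0.015 and 0.015 m and z of hanger_3_head in the frame of empty_rail between 0.23 and 0.252 m); the robot touches nothing.
It fails at once if a hanger is dropped (height (world z) of any of hanger_0_head, hanger_1_head, hanger_2_head, hanger_3_head below 0.2 m).
It fails at once if something lying around is shifted by more than 30 mm (distance of any of lamp_mid, meter_mid, lock_mid from where it was at the start of the episode above 0.03 m).
Of hanger_0, hanger_1, hanger_2, hanger_3 only 2 to 4 are there at a start; the rules pass over those that are not, and their reading is None.
At some moment in a run one of pan may be knocked a few centimetres aside while the robot is not near it.
It also fails if it takes over 210 s, if anything falls off the work surface, if the arm or the gripper's body presses on something with over 40 N, if the wrist force passes 120 N, or if a joint passes its speed limit or range.

### The arm

A 6-joint arm with a two-finger parallel gripper is mounted at the origin on a cart in front of the work surface, level with it; the furniture and walls round the work are solid. World frame = base frame: x ahead of the robot, y to its left, z up, the work surface at z = 0. Lengths are in m, angles in rad, forces in N, time in s.
With the tool pointing down it reaches from about 0.3 to 0.775 m from the base axis. Payload 14.6 kg.
Tool frame: the origin (TCP) lies on the front face of the gripper's body, between the roots of the fingers; the fingertips stand 97 mm ahead of it and the grasp point (between the pads) lies 78 mm ahead of it; z points along the fingers, x is the direction in which the jaws open and shut, and the axes are right-handed (so a half turn about z gives the same grasp; the last joint's range is limited). The gripper opens to 94 mm and grips with 3 to 60 N. Pads are 16 mm wide; open, the fingers measure 119 mm over their backs; the gripper's body (75 mm by 177 mm) begins 78 mm behind the grasp point.
Start: joints at [-1.235, 0.3, 1.521, -0, 1.321, -0.067], TCP at [0.216, -0.506, 0.303] pointing down, gripper open.
Joint ranges: [-3.03, 3.03], [-0.79, 2.21], [0.23, 2.52], [-1.04, 4.18], [0, 3.07], [-2.55, 2.55]. Speed limits (rad/s): [2.22, 2.22, 2.57, 3.14, 3.14, 3.14].

### API

Orientations are given as [roll, pitch, yaw] about the fixed x, y, z axes, in that order (R = Rz(yaw) Ry(pitch) Rx(roll)).
In Python, from station import sensors, camera, ctrl gives the robot as it stands.
- The arm moves only by the tool move_arm, never from a script. Its argument "rows" is text: rows parted by semicolons, each of 6 numbers parted by spaces: the shift along the tool's x, y, z in mm, then the turn, a rotation vector about the tool's x, y, z in rad. In form: x y z wx wy wz; .... A call has 1 to 20 rows; each row shifts and turns the pose as measured when the row begins, along the tool's axes as they then stand; what a row does not reach is not made up. A row lasts 1/8 s, in which the tool goes at most 62.5 mm and 10.7 degrees, less where a joint would pass 70% of its speed; a pose out of reach is approached as far as the arm can. A call with a gripper value outside its range is refused whole. "grip" is the opening, from -1 (shut) to 1 (fully open), set as the call begins (left out, the last holds). The fingers move at their own pace and stop on an object; "newtons" is the grip in N (left out, the last holds). Time passes only in rows, so rows that do not move let the fingers close. It gives the time, the measured TCP pose, the force and the opening at its end, in the units of the state.
- sensors.get_obs(): the state, without advancing time (a new reading comes with each control period).
- camera(name): name is "scene" or "top" or "wrist"; returns a dict with "color" (420x560x3 uint8, blue, green, red), "z_map" (420x560 float32, m along the optical axis (not along the pixel's ray), 0 where there is no reading), "mtx" (3x3 intrinsics, pixels), "distortion" ([k1, k2, p1, p2, k3] as OpenCV has them; the pictures are not rectified), "position" and "attitude" of the camera in the world; the wrist camera has in their place "hand_eye" (4x4, takes a point from camera to tool coordinates, whose origin is the TCP and whose axes are the tool frame's). Camera axes: x right, y down, z forward; pixel columns grow to the right and rows downward; lengths in m; the calibration is good to about 2 mm. A picture is of the moment at which its call begins: read the wrist's pose just before it.
- ctrl.hand_in(): hands the job in, once; it reports no verdict.
The state is a dict: "time_s": time; "qpos": joint angles; "joint_vel": joint speeds; "tau": joint torques, N m; "ee_pos": TCP position; "eef_rot": TCP orientation; "force": force on the tool from outside, world axes, zero at the start; "moment": the same for the moment, N m; "grip_width": finger opening in m.
Only numpy, scipy, OpenCV 4.12 (cv2) and the standard library are available. Lean on these libraries where they do the work, as an engineer would, in place of code of your own. Each camera call takes 0.05 s, during which the arm holds its last target.

## Working session

There is one attempt and no reset: what is moved stays moved. The work goes in short steps, Python scripts to look and compute and a tool call to move; the robot and the scene stay as the last step left them, time stands still between calls to the robot, and variables do not carry over. Pictures are saved under pics/ and viewed, and the job is handed in when it is done.

Besides the shell and the picture viewer there is one more tool, called by a JSON object that holds its "op" and its "data", one argument or row to a line. move_arm: Moves the arm, as the interface text tells. Its arguments: {"type":"object","properties":{"rows":{"type":"string"},"grip":{"type":"number"},"newtons":{"type":"number"}},"required":["rows"]}

```bash
ls; mkdir -p pics
python3 - <<'E'
from station import sensors, camera, ctrl
import cv2
o=sensors.get_obs(); print(o)
for n in ("scene","top","wrist"):
    c=camera(n); cv2.imwrite(f"pics/a_{n}.png",c["color"])
    print(n,c["mtx"],c["distortion"],c.get("position"),c.get("attitude"),c.get("hand_eye"),(c["z_map"]>0).mean())
E
```

```text
pics
{'time_s': 0.0, 'qpos': array([-1.23458399e+00,  3.00470987e-01,  1.52156824e+00, -1.51162324e-06,
        1.32069354e+00, -6.66184841e-02]), 'joint_vel': array([ 0.00121173,  0.00055021,  0.00059737,  0.00112287, -0.00099832,
        0.00113661]), 'tau': array([ 1.62200326e-03, -5.31812596e+01, -3.52739310e+01,  7.08523672e-02,
        2.44183140e-02, -1.23722170e-04]), 'ee_pos': array([ 0.21555289, -0.50584282,  0.30209176]), 'eef_rot': array([-3.14151822e+00,  1.13768285e-03, -1.16796509e+00]), 'force': array([ 0.74631653, -0.38053543,  0.1649005 ]), 'moment': array([-0.04409658, -0.0013126 ,  0.02687872]), 'grip_width': 0.09406674172845887}
scene [[379.04412196   0.         279.03263443]
 [  0.         379.04412196 215.84175714]
 [  0.           0.           1.        ]] [-0.00836045  0.          0.          0.          0.        ] [7.19931378e-04 5.61848137e-01 9.72282516e-01] [-2.39317398 -0.01245395 -2.31262774] None 0.9959608843537415
top [[477.68281316   0.         279.09756206]
 [  0.         477.68281316 201.79140086]
 [  0.           0.           1.        ]] [-0.02433426  0.          0.          0.          0.        ] [0.31796827 0.06021868 1.48922099] [-2.96044703 -0.01397803 -1.57298022] None 0.9961394557823129
wrist [[299.03123992   0.         286.50240986]
 [  0.         299.03123992 208.55021258]
 [  0.           0.           1.        ]] [0.01920004 0.         0.         0.         0.        ] None None [[ 9.99997700e-01  1.97578313e-03 -8.34452793e-04 -5.76587016e-04]
 [-1.67322388e-03  9.62073061e-01  2.72786776e-01 -8.03328697e-02]
 [ 1.34177206e-03 -2.72784753e-01  9.62074154e-01 -8.22788664e-02]
 [ 0.00000000e+00  0.00000000e+00  0.00000000e+00  1.00000000e+00]] 0.9959566326530612
```

View pics/a_scene.png

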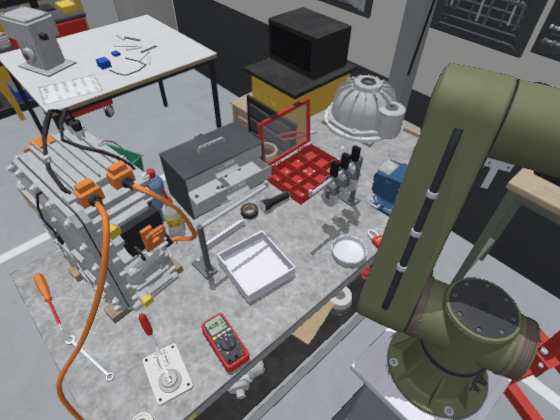

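View pics/a_top.png

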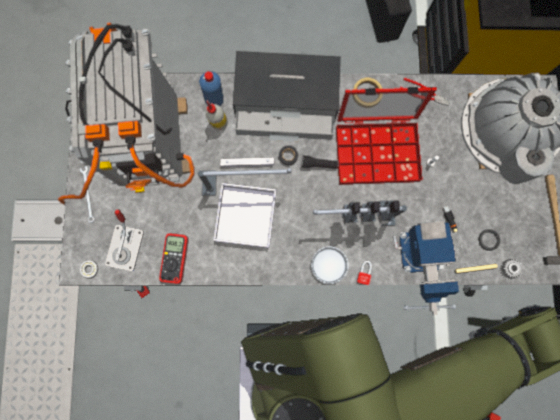

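View pics/a_wrist.png

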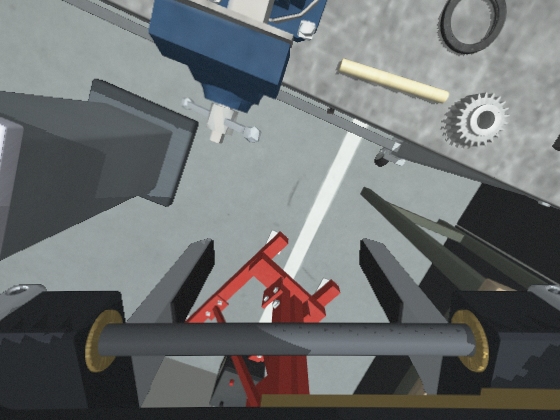

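The top view shows the pan near (245,215), its strip at (247,162), the empty rail from its post at (207,175) to about (290,172), and the full rail from (315,211) with heads near (351,211), (367,211), (382,209) and maybe (398,209). The dish is at (329,265), lock at (365,272), tape at (288,155), torch at (320,162) and meter at (173,258).

```bash
cat > h.py <<'E'
from station import sensors, camera, ctrl
import cv2, numpy as np
from scipy.spatial.transform import Rotation as Ro
def pose(o=None):
    o=o or sensors.get_obs(); return np.array(o["ee_pos"]), Ro.from_euler("xyz",o["eef_rot"]).as_matrix()
def cam(n):
    p,R=pose(); c=camera(n)
    if n=="wrist":
        H=np.array(c["hand_eye"]); c["R"]=R@H[:3,:3]; c["t"]=p+R@H[:3,3]
    else:
        c["R"]=Ro.from_euler("xyz",c["attitude"]).as_matrix(); c["t"]=np.array(c["position"])
    return c
def rays(c,uv):
    uv=np.asarray(uv,float).reshape(-1,1,2)
    n=cv2.undistortPoints(uv,c["mtx"],np.array(c["distortion"])).reshape(-1,2)
    return np.c_[n,np.ones(len(n))]@c["R"].T     # z-depth normalised
def onplane(c,uv,z):
    d=rays(c,uv); return c["t"]+d*((z-c["t"][2])/d[:,2])[:,None]
def cloud(c):
    h,w=c["z_map"].shape; u,v=np.meshgrid(np.arange(w),np.arange(h))
    d=rays(c,np.stack([u,v],-1).reshape(-1,2)); P=c["t"]+d*c["z_map"].reshape(-1,1)
    return P.reshape(h,w,3)
def proj(c,P):
    rv=cv2.Rodrigues(c["R"].T)[0]; tv=-c["R"].T@c["t"]
    return cv2.projectPoints(np.asarray(P,float).reshape(-1,1,3),rv,tv,c["mtx"],np.array(c["distortion"]))[0].reshape(-1,2)
E
python3 - <<'E'
from h import *
c=cam("top"); P=cloud(c); np.save("top0.npy",P); 
im=c["color"]
cv2.imwrite("pics/b_top.png",cv2.resize(im[130:300,150:430],None,fx=2.8,fy=2.8,interpolation=cv2.INTER_CUBIC))
for nm,(u,v) in dict(pan=(245,215),bench=(140,215),strip=(247,162),rail=(255,173),fr=(330,211),h1=(352,211),h2=(367,210),h3=(382,209),h4=(398,209),dish=(329,265),tool=(287,60)).items(): print(nm,P[v,u].round(3))
z=P[...,2]; x=P[...,0];y=P[...,1]
# rails: z 0.18..0.215
m=((z>.185)&(z<.215)&(x>.35)&(x<.75)&(y>-.4)&(y<.4)).astype(np.uint8)
n,l,s,ce=cv2.connectedComponentsWithStats(m)
for i in range(1,n):
    if s[i,4]>30:
        q=P[l==i]; print(s[i],q.min(0).round(3),q.max(0).round(3),np.median(q,0).round(3))
m=((z>.235)&(z<.29)&(x>.35)&(x<.75)&(y>-.4)&(y<.4)).astype(np.uint8)
n,l,s,ce=cv2.connectedComponentsWithStats(m)
for i in range(1,n):
    if s[i,4]>10:
        q=P[l==i]; print('head',s[i],q.min(0).round(3),q.max(0).round(3),np.median(q,0).round(3))
E
```

```text
pan [0.547 0.146 0.007]
bench [0.547 0.475 0.007]
strip [0.715 0.141 0.022]
rail [0.635 0.108 0.2  ]
fr [ 0.527 -0.096  0.211]
h1 [ 0.525 -0.154  0.224]
h2 [ 0.53  -0.198  0.21 ]
h3 [ 0.533 -0.239  0.209]
h4 [ 0.523 -0.268  0.264]
dish [ 0.392 -0.116 -0.001]
tool [0.981 0.017 0.186]
[165 134   5  29  82] [0.669 0.349 0.186] [0.747 0.359 0.215] [0.703 0.355 0.198]
[198 169  94   9 413] [0.626 0.009 0.186] [0.646 0.265 0.214] [0.636 0.146 0.206]
[187 173   7  10  32] [0.606 0.282 0.187] [0.638 0.295 0.214] [0.622 0.286 0.202]
[317 202  37  12 156] [ 0.521 -0.163  0.19 ] [ 0.555 -0.061  0.213] [ 0.528 -0.111  0.206]
[398 205   9   7  46] [ 0.528 -0.307  0.188] [ 0.544 -0.284  0.214] [ 0.535 -0.296  0.207]
[379 207  10   4  37] [ 0.529 -0.257  0.2  ] [ 0.539 -0.231  0.211] [ 0.533 -0.245  0.207]
[360 208  11   4  41] [ 0.527 -0.207  0.201] [ 0.537 -0.178  0.212] [ 0.531 -0.194  0.206]
[370 213   5   7  31] [ 0.507 -0.219  0.187] [ 0.523 -0.208  0.208] [ 0.514 -0.213  0.199]
[388 212   6   7  31] [ 0.509 -0.27   0.189] [ 0.525 -0.258  0.212] [ 0.517 -0.263  0.198]
head [167 127   5   6  15] [0.724 0.331 0.259] [0.748 0.337 0.288] [0.738 0.333 0.276]
head [149 130  16  27 155] [0.671 0.354 0.235] [0.735 0.384 0.288] [0.696 0.358 0.267]
head [151 158  15  16  85] [0.616 0.347 0.246] [0.662 0.376 0.29 ] [0.631 0.355 0.271]
head [142 178  18   5  34] [0.593 0.358 0.259] [0.604 0.399 0.289] [0.599 0.374 0.277]
head [178 182  10   6  42] [0.579 0.289 0.237] [0.601 0.304 0.289] [0.588 0.296 0.259]
head [372 201   8  11  73] [ 0.52  -0.219  0.237] [ 0.545 -0.205  0.27 ] [ 0.531 -0.209  0.264]
head [390 200  10  12  91] [ 0.522 -0.271  0.236] [ 0.547 -0.254  0.27 ] [ 0.534 -0.26   0.264]
head [352 202   9  12  84] [ 0.517 -0.169  0.235] [ 0.543 -0.153  0.272] [ 0.529 -0.158  0.264]
```

View pics/b_top.png

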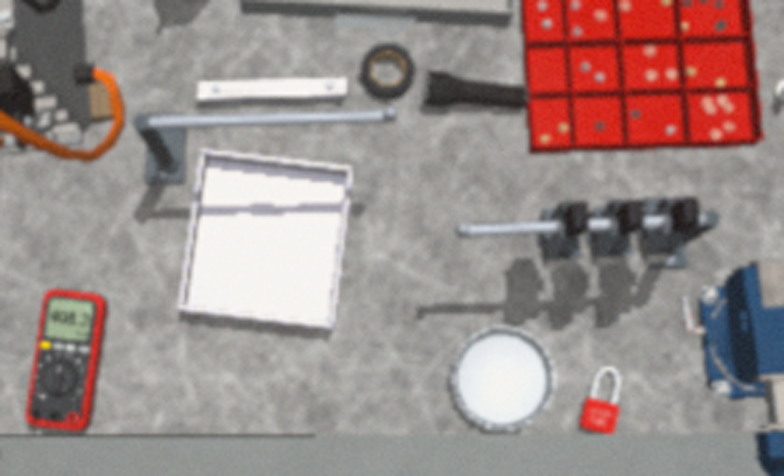

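Three hangers are present, with heads near crop (575,215), (630,212) and (685,212). Next I'll measure the rails, strip, pan and heads precisely.

```bash
cat > meas.py <<'E'
from h import *
def rail(c,P,box,zr=(.185,.215)):
    x,y,z=P[...,0],P[...,1],P[...,2]
    m=(z>zr[0])&(z<zr[1])&(x>box[0])&(x<box[1])&(y>box[2])&(y<box[3])
    v,u=np.nonzero(m)
    W=onplane(c,np.c_[u,v],.2)
    # per column centre
    cs=[]
    for uu in np.unique(u):
        k=u==uu
        if k.sum()>=2: cs.append([W[k,1].mean(),np.median(W[k,0])])
    cs=np.array(cs); 
    for _ in range(3):
        p=np.polyfit(cs[:,0],cs[:,1],1); r=cs[:,1]-np.polyval(p,cs[:,0]); cs=cs[abs(r)<.004]
    return p,W[:,1].min(),W[:,1].max(),len(cs),r.std()
def heads(c,P,box=(.45,.75,-.35,.3)):
    x,y,z=P[...,0],P[...,1],P[...,2]
    im=c["color"].max(2)
    m=((z>.245)&(z<.275)&(x>box[0])&(x<box[1])&(y>box[2])&(y<box[3])&(im<110)).astype(np.uint8)
    n,l,s,_=cv2.connectedComponentsWithStats(m); out=[]
    for i in range(1,n):
        if s[i,4]>25:
            v,u=np.nonzero((l==i)&(z>.255)); W=onplane(c,np.c_[u,v],.266)
            (cx,cy),wh,a=cv2.minAreaRect((W[:,:2]*1000).astype(np.float32)); out.append((cx,cy,wh,a))
    return out
def white(c,P,box,zp,th,zr):
    im=c["color"].min(2); x,y,z=P[...,0],P[...,1],P[...,2]
    m=(im>th)&(z>zr[0])&(z<zr[1])&(x>box[0])&(x<box[1])&(y>box[2])&(y<box[3])
    m=cv2.morphologyEx(m.astype(np.uint8),cv2.MORPH_OPEN,np.ones((2,2),np.uint8))
    n,l,s,_=cv2.connectedComponentsWithStats(m); i=1+s[1:,4].argmax()
    v,u=np.nonzero(l==i); W=onplane(c,np.c_[u,v],zp)
    return cv2.minAreaRect((W[:,:2]*1000).astype(np.float32)),W.min(0),W.max(0)
E
python3 - <<'E'
from meas import *
c=cam("top");P=cloud(c)
print("empty",rail(c,P,(.61,.66,-.03,.25)))
print("full",rail(c,P,(.50,.56,-.33,-.03)))
print("heads",heads(c,P))
print("strip",white(c,P,(.69,.76,.02,.26),.024,170,(.005,.05)))
print("pan",white(c,P,(.42,.69,.02,.28),.04,170,(-.02,.06)))
E
```

```text
empty (array([-0.02770051,  0.64215481]), np.float64(0.008420748255302334), np.float64(0.24972481888984716), 86, np.float64(0.0005454817811459216))
full (array([-0.03697742,  0.52479371]), np.float64(-0.3079162951163849), np.float64(-0.051039730923628415), 43, np.float64(0.0007108272420868637))
heads [(534.9281005859375, -261.4461669921875, (18.404220581054688, 23.89229965209961), 89.99867248535156), (529.5296630859375, -160.42929077148438, (15.699670791625977, 24.137557983398438), 88.25687408447266), (530.9348754882812, -210.2365264892578, (22.438297271728516, 14.512018203735352), 8.9890775680542)]
strip (((712.4566040039062, 137.31312561035156), (18.17725372314453, 164.4462890625), 1.6667370796203613), array([0.70115727, 0.05501721, 0.024     ]), array([0.72081491, 0.21937108, 0.024     ]))
pan (((542.4120483398438, 140.60728454589844), (180.82046508789062, 184.5547332763672), 83.25303649902344), array([0.44401395, 0.04889775, 0.04      ]), array([0.63944045, 0.24040222, 0.04      ]))
```

Run:
```python
from meas import *
c=cam("top")
q=np.array([(203,150),(353,167),(332,328),(180,312)])/2.8+[150,130]
W=onplane(c,q,.04);print(W.round(4),W.mean(0))
print([np.linalg.norm(W[i]-W[i-1]).round(3) for i in range(4)])
d=W[0]-W[3];print("yaw",np.arctan2(d[1],d[0]),"nearmid",(W[2]+W[3])/2)
d=W[0]-W[1];print(np.arctan2(-d[0],d[1]))
s=np.array([(197,82),(347,79),(347,93),(197,101)])/2.8+[150,130];print(onplane(c,s,.024).round(4))
for nm,w in (("scene",2),):
    c=cam("scene"); cv2.imwrite("pics/c.png",cv2.resize(c["color"][140:320,180:400],None,fx=3,fy=3,interpolation=cv2.INTER_CUBIC))
```

```text
[[0.6408 0.2149 0.04  ]
 [0.6216 0.0487 0.04  ]
 [0.4436 0.0716 0.04  ]
 [0.461  0.2363 0.04  ]] [0.54175959 0.14286707 0.04      ]
[np.float64(0.181), np.float64(0.167), np.float64(0.18), np.float64(0.166)]
yaw -0.11898093845621495 nearmid [0.45230735 0.15397051 0.04      ]
-0.11460151406081216
[[0.7231 0.2249 0.024 ]
 [0.7268 0.0552 0.024 ]
 [0.7105 0.0552 0.024 ]
 [0.7009 0.2244 0.024 ]]
```

View pics/c.png

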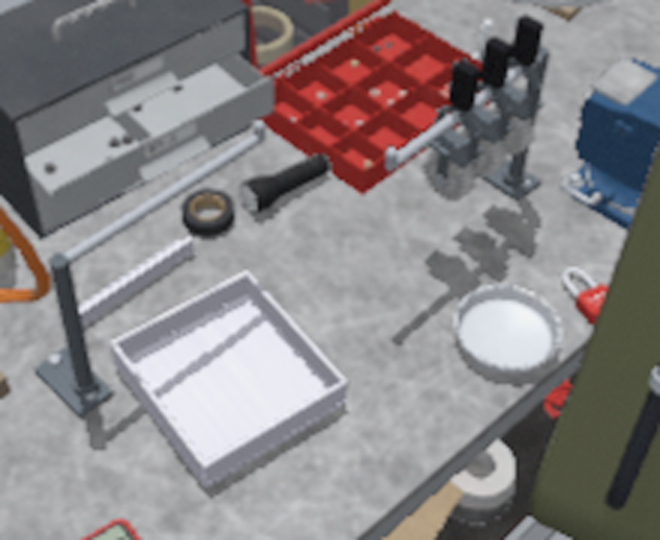

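```bash
cat > plan.py <<'E'
from h import *
def plan(tgts,step=40,rstep=.15,start=None):
    """tgts: list of (x,y,z,yaw) tool-down; prints rows in tool axes"""
    o=sensors.get_obs(); p,R=pose(o); rows=[]
    print("now",o["time_s"],p.round(4),np.round(o["eef_rot"],3),"F",np.round(o["force"],1),"w",round(o["grip_width"],4))
    for t in tgts:
        st=t[4] if len(t)>4 else step
        p1=np.array(t[:3]); R1=Ro.from_euler("xyz",[np.pi,0,t[3]]).as_matrix()
        # full rotation path by yaw (always via shortest about z)
        rv=Ro.from_matrix(R.T@R1).as_rotvec()
        n=int(max(1,np.ceil(np.linalg.norm(p1-p)*1000/st),np.ceil(np.linalg.norm(rv)/rstep)))
        for i in range(n):
            Ri=R@Ro.from_rotvec(rv*i/n).as_matrix()
            d=Ri.T@(p1-p)/n*1000; 
            rows.append(" ".join(f"{a:.1f}".replace("-0.0","0") for a in d)+" "+" ".join(f"{a:.3f}".replace("-0.000","0").replace("0.000","0") for a in rv/n))
        p,R=p1,R1
    print(len(rows)); 
    for i in range(0,len(rows),20): print("; ".join(rows[i:i+20]))
E
python3 - <<'E'
from plan import *
plan([(.216,-.506,.43,-1.168),(.46,-.25,.43,-.3),(.43,0.0,.43,.6),(.40,.158,.43,1.454)])
E
```

```text
now 0.35 [ 0.2156 -0.506   0.3025] [-3.142  0.    -1.168] F [-0.3  0.5 -0.6] w 0.0942
26
0.0 -0.1 -31.9 0 0 0; 0.0 -0.1 -31.9 0 0 0; 0.0 -0.1 -31.9 0 0 0; 0.1 -0.1 -31.9 0 0 0; -15.5 -36.1 0 0 0 -0.096; -12.0 -37.4 0 0 0 -0.096; -8.3 -38.4 0 0 0 -0.096; -4.6 -39.0 0 0 0 -0.096; -0.8 -39.3 0 0 0 -0.096; 3.0 -39.2 0 0 0 -0.096; 6.7 -38.7 0 0 0 -0.096; 10.4 -37.9 0 0 0 -0.096; 14.0 -36.7 0 0 0 -0.096; -14.6 -32.9 0 0 0 -0.129; -10.3 -34.5 0 0 0 -0.129; -5.8 -35.5 0 0 0 -0.129; -1.2 -36.0 0 0 0 -0.129; 3.4 -35.8 0 0 0 -0.129; 8.0 -35.1 0 0 0 -0.129; 12.4 -33.8 0 0 0 -0.129
10.7 -24.6 0 0 0 -0.142; 14.1 -22.8 0 0 0 -0.142; 17.2 -20.6 0 0 0 -0.142; 19.9 -17.9 0 0 0 -0.142; 22.3 -14.9 0 0 0 -0.142; 24.2 -11.6 0 0 0 -0.142
```

{"op": "move_arm", "data": {
  "rows": "0 0 -32 0 0 0; 0 0 -32 0 0 0; 0 0 -32 0 0 0; 0 0 -32 0 0 0; -15 -36 0 0 0 -0.096; -12 -37 0 0 0 -0.096; -8 -38 0 0 0 -0.096; -5 -39 0 0 0 -0.096; -1 -39 0 0 0 -0.096; 3 -39 0 0 0 -0.096; 7 -39 0 0 0 -0.096; 10 -38 0 0 0 -0.096; 14 -37 0 0 0 -0.096; -15 -33 0 0 0 -0.129; -10 -34 0 0 0 -0.129; -6 -35 0 0 0 -0.129; -1 -36 0 0 0 -0.129; 3 -36 0 0 0 -0.129; 8 -35 0 0 0 -0.129; 12 -34 0 0 0 -0.129",
  "grip": 1
}}

```text
time_s: 2.85
ee_pos: [0.4217, 0.015, 0.4342]
eef_rot: [-3.139, -0.001, 0.653]
force: [0.6, -0.5, 0.3]
grip_width: 0.0937
```

Run:
```python
from plan import *
plan([(.42,.158,.43,1.454)])
```

```text
now 2.85 [0.4217 0.015  0.4342] [-3.139e+00 -1.000e-03  6.530e-01] F [ 0.6 -0.5  0.3] w 0.0937
6
14.3 -19.1 0.8 0 0 -0.133; 16.7 -17.0 0.7 0 0 -0.133; 18.8 -14.7 0.7 0 0 -0.133; 20.6 -12.0 0.7 0 0 -0.133; 22.0 -9.2 0.7 0 0 -0.133; 23.0 -6.2 0.7 0 0 -0.133
```

{"op": "move_arm", "data": {
  "rows": "14 -19 1 0 0 -0.133; 17 -17 1 0 0 -0.133; 19 -15 1 0 0 -0.133; 21 -12 1 0 0 -0.133; 22 -9 1 0 0 -0.133; 23 -6 1 0 0 -0.133; 0 0 0 0 0 0"
}}

```text
time_s: 3.72
ee_pos: [0.4173, 0.165, 0.4289]
eef_rot: [3.141, -0.003, 1.482]
force: [0.2, -1.4, 0.7]
grip_width: 0.0943
```

Run:
```python
from plan import *
c=cam("wrist"); cv2.imwrite("pics/d_w.png",c["color"])
P=cloud(c)
plan([(.405,.158,.20,1.454),(.405,.158,.111,1.454,20)])
```

```text
now 3.775 [0.4174 0.1644 0.429 ] [ 3.141e+00 -3.000e-03  1.479e+00] F [ 0.2  0.2 -0.6] w 0.094
11
-1.3 -2.0 38.2 0 0 0.004; -1.3 -2.0 38.2 0 0 0.004; -1.3 -2.0 38.2 0 0 0.004; -1.3 -2.0 38.2 0 0 0.004; -1.3 -2.0 38.2 0 0 0.004; -1.3 -1.9 38.2 0 0 0.004; 0.0 0 17.8 0 0 0; 0.0 0 17.8 0 0 0; 0.0 0 17.8 0 0 0; 0.0 0 17.8 0 0 0; 0.0 0 17.8 0 0 0
```

View pics/d_w.png

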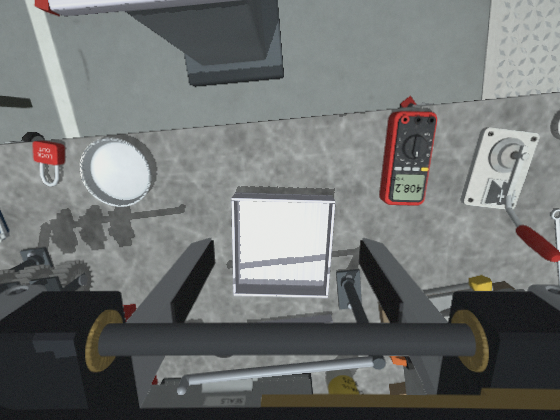

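The wrist view shows the pan with near rim corners at about (233,201) and (334,203), far rim corners at (234,295) and (327,297), and the padlock, dish and meter clear.

Run:
```python
from plan import *
c=cam("wrist")
W=onplane(c,[(233,200),(334,202),(328,297),(234,295)],.04);print(W.round(4),W.mean(0))
```

```text
[[0.45   0.0769 0.04  ]
 [0.4682 0.2401 0.04  ]
 [0.6427 0.2212 0.04  ]
 [0.6231 0.0546 0.04  ]] [0.54600872 0.14818138 0.04      ]
```

{"op": "move_arm", "data": {
  "rows": "-1 -2 38 0 0 0.004; -1 -2 38 0 0 0.004; -1 -2 38 0 0 0.004; -1 -2 38 0 0 0.004; -1 -2 38 0 0 0.004; -1 -2 38 0 0 0.004; 0 0 18 0 0 0; 0 0 18 0 0 0; 0 0 18 0 0 0; 0 0 18 0 0 0; 0 0 17 0 0 0; 0 0 0 0 0 0"
}}

```text
time_s: 5.32
ee_pos: [0.4076, 0.1497, 0.105]
eef_rot: [3.135, -0.004, 1.413]
force: [0.3, -0.2, 0.2]
grip_width: 0.0938
```

Run:
```python
from plan import *
# tool pose for pan pose: centre + R*( -0.09-0.008)
def tp(cx,cy,yw,off=.098): return (cx-off*np.cos(yw),cy-off*np.sin(yw),.111,1.5708+yw,10)
plan([tp(.544,.1455,-.117,.103),tp(.56,.145,-.08),tp(.60,.141,.02)])
print(tp(.617,.138,.028))
```

```text
now 5.325 [0.4076 0.1497 0.105 ] [ 3.135 -0.004  1.413] F [ 0.3 -0.2  0.2] w 0.0938
12
3.3 8.1 -1.4 0.002 -0.001 -0.010; 3.2 8.2 -1.4 0.002 -0.001 -0.010; 3.1 8.2 -1.5 0.002 -0.001 -0.010; 3.0 8.2 -1.5 0.002 -0.001 -0.010; -0.8 7.0 0.0 0 0 -0.012; -0.8 7.0 0.0 0 0 -0.012; -0.9 7.0 0.0 0 0 -0.012; -2.1 8.1 0.0 0 0 -0.020; -2.3 8.1 0.0 0 0 -0.020; -2.4 8.0 0.0 0 0 -0.020; -2.6 8.0 0.0 0 0 -0.020; -2.8 7.9 0.0 0 0 -0.020
(np.float64(0.5190384134902203), np.float64(0.13525635853527848), 0.111, 1.5988, 10)
```

{"op": "move_arm", "data": {
  "rows": "3 8 -1.4 0.002 -0.001 -0.01; 3 8 -1.4 0.002 -0.001 -0.01; 3 8 -1.4 0.002 -0.001 -0.01; 3 8 -1.4 0.002 -0.001 -0.01; -1 7 0 0 0 -0.012; -1 7 0 0 0 -0.012; -1 7 0 0 0 -0.012; -2 8 0 0 0 -0.02; -2 8 0 0 0 -0.02; -2 8 0 0 0 -0.02; 0 0 0 0 0 0"
}}

```text
time_s: 6.7
ee_pos: [0.4893, 0.1438, 0.1129]
eef_rot: [-3.135, 0.001, 1.556]
force: [-0.9, -0.6, 0.1]
grip_width: 0.0937
```

Run:
```python
from plan import *
c=cam("top")
cv2.imwrite("pics/e_top.png",cv2.resize(c["color"][130:300,150:430],None,fx=2.8,fy=2.8,interpolation=cv2.INTER_CUBIC))
c=cam("scene"); cv2.imwrite("pics/e_s.png",cv2.resize(c["color"][140:320,180:400],None,fx=3,fy=3,interpolation=cv2.INTER_CUBIC))
plan([(.508,.1352,.109,1.5988,10)])
```

```text
now 6.8 [0.4889 0.1439 0.1129] [-3.135e+00  1.000e-03  1.556e+00] F [-0.7  0.1 -0.1] w 0.0941
3
-2.8 6.4 1.3 -0.002 0 -0.014; -2.9 6.4 1.3 -0.002 0 -0.014; -3.0 6.3 1.3 -0.002 0 -0.014
```

View pics/e_top.png

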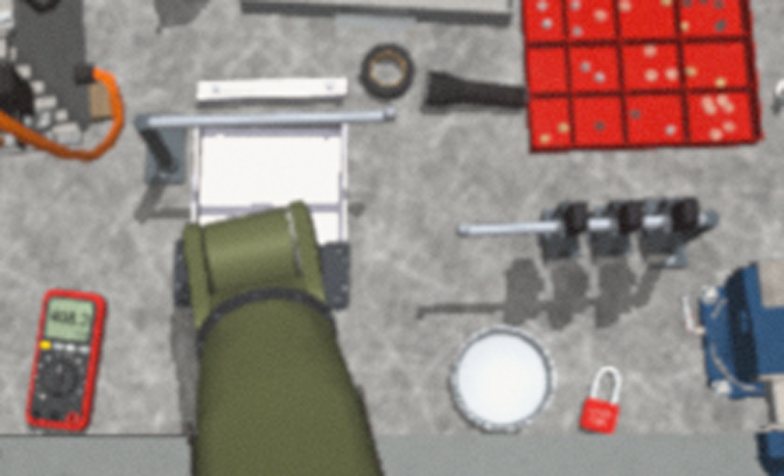

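View pics/e_s.png

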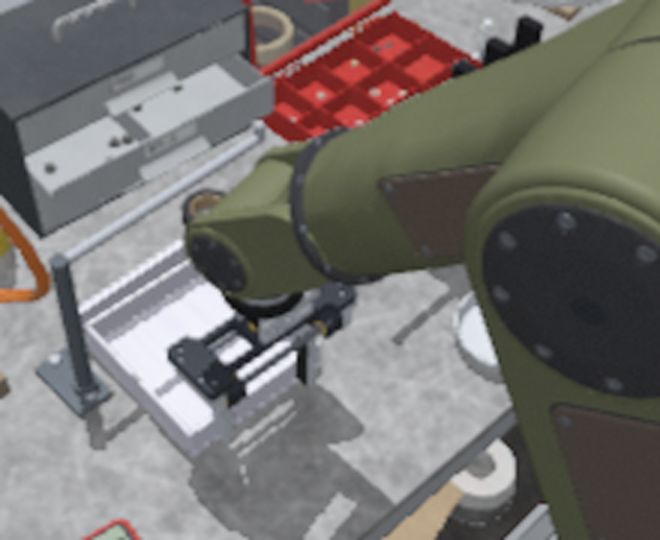

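The pan follows the fingers squarely; its far wall now sits under the rail around crop rows 115–125. I'll keep pushing until it touches the strip.

{"op": "move_arm", "data": {
  "rows": "-3 6 1 -0.002 0 -0.014; -3 6 1 -0.002 0 -0.014; -3 6 1 -0.002 0 -0.014; 0 3 0 0 0 0; 0 3 0 0 0 0"
}}

```text
time_s: 7.42
ee_pos: [0.5133, 0.1345, 0.1095]
eef_rot: [-3.138, 0.001, 1.601]
force: [-6.3, -0.2, 4.1]
grip_width: 0.0941
```

Run:
```python
from plan import *
plan([(.525,.1352,.109,1.5988,3)])
```

```text
now 7.425 [0.5133 0.1345 0.1095] [-3.138e+00  1.000e-03  1.601e+00] F [-6.3 -0.2  4.1] w 0.0941
4
0.1 2.9 0.1 -0.001 0 0.001; 0.1 2.9 0.1 -0.001 0 0.001; 0.1 2.9 0.1 -0.001 0 0.001; 0.1 2.9 0.1 -0.001 0 0.001
```

{"op": "move_arm", "data": {
  "rows": "0 2 0 0 0 0; 0 2 0 0 0 0"
}}

```text
time_s: 7.68
ee_pos: [0.5175, 0.1345, 0.1095]
eef_rot: [-3.137, 0.001, 1.601]
force: [-6.3, 1.0, 4.6]
grip_width: 0.0943
```

{"op": "move_arm", "data": {
  "rows": "0 2 0 0 0 0; 0 2 0 0 0 0"
}}

```text
time_s: 7.92
ee_pos: [0.5193, 0.1346, 0.1094]
eef_rot: [-3.128, 0.001, 1.601]
force: [-28.2, 0.5, 24.6]
grip_width: 0.0941
```

It touched the strip at about the predicted position, with force jumping to 28 N. I'll back off and look.

{"op": "move_arm", "data": {
  "rows": "0 -6 0 -0.01 0 0; 0 -12 0 0 0 0; 0 -20 0 0 0 0; 0 -20 -10 0 0 0; 0 -20 -40 0 0 0; 0 -20 -50 0 0 0; 0 -20 -55 0 0 0; 0 0 -55 0 0 0; 0 0 -55 0 0 0; 0 0 -55 0 0 0; -10 0 0 0 0 0.1; -30 0 0 0 0 0.1; -50 0 0 0 0 0.1; -50 0 0 0 0 0.1; -50 0 0 0 0 0.1; 0 0 0 0 0 0"
}}

```text
time_s: 9.93
ee_pos: [0.3481, -0.0584, 0.4385]
eef_rot: [3.132, -0.002, 1.085]
force: [0.1, -0.1, 0.8]
grip_width: 0.0939
```

Run:
```python
from plan import *
c=cam("top")
cv2.imwrite("pics/f_top.png",cv2.resize(c["color"][130:300,150:430],None,fx=2.8,fy=2.8,interpolation=cv2.INTER_CUBIC))
plan([])
```

```text
now 9.975 [ 0.3485 -0.0573  0.4384] [ 3.132e+00 -3.000e-03  1.087e+00] F [0.  0.1 0.3] w 0.0938
0
```

View pics/f_top.png

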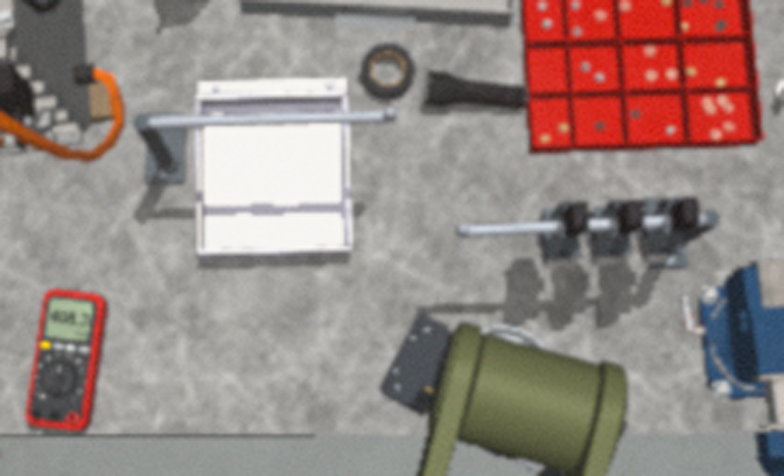

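The pan now sits against the strip, with near rim corners at crop (198,254) and (352,250) and the strip at (198–347, 80–98). I'll compute its pose and plan the first hanger.

Run:
```python
from meas import *
from plan import plan
c=cam("top");P=cloud(c)
q=np.array([(197,254),(352,251)])/2.8+[150,130]
W=onplane(c,q,.04);print(W.round(4)); d=W[0]-W[1]; print(np.arctan2(-d[0],d[1]),np.linalg.norm(d)); n=np.array([d[1],-d[0]])/np.linalg.norm(d); print("centre",W.mean(0)[:2]+n[:2]*.09)
print("heads",heads(c,P))
print("full",rail(c,P,(.50,.56,-.33,-.03)))
# stop ends: highest-z points
for b in ((.61,.66,-.03,.05),(.50,.56,-.10,-.02)):
    x,y,z=P[...,0],P[...,1],P[...,2]; m=(z>.15)&(z<.3)&(x>b[0])&(x<b[1])&(y>b[2])&(y<b[3])
    v,u=np.nonzero(m); print(np.c_[u,v,(P[m]*1000).round()][np.argsort(P[m][:,1])][[0,1,2,3,4,5,-6,-5,-4,-3,-2,-1]].astype(int).tolist())
im=c["color"]; cv2.imwrite("pics/g.png",np.hstack([cv2.resize(im[160:190,270:310],None,fx=10,fy=10,interpolation=cv2.INTER_CUBIC),cv2.resize(im[198:228,305:345],None,fx=10,fy=10,interpolation=cv2.INTER_CUBIC)]))
c=cam("scene"); cv2.imwrite("pics/g2.png",np.hstack([cv2.resize(c["color"][170:210,250:290],None,fx=9,fy=9,interpolation=cv2.INTER_CUBIC),cv2.resize(c["color"][175:215,300:340],None,fx=9,fy=9,interpolation=cv2.INTER_CUBIC)]))
```

```text
[[0.5245 0.2192 0.04  ]
 [0.5278 0.0499 0.04  ]]
0.019500530574535727 0.16933956670455697
centre [0.6161103  0.13627603]
heads [(533.5942993164062, -261.5050354003906, (21.23017120361328, 18.284080505371094), 0.023892318829894066), (529.5693359375, -160.4304656982422, (15.699655532836914, 24.058298110961914), 88.25657653808594), (530.9622192382812, -210.4521026611328, (22.23877716064453, 14.303768157958984), 7.251330852508545)]
full (array([-0.03584699,  0.52490883]), np.float64(-0.3079162951163849), np.float64(-0.051039730923628415), 43, np.float64(0.0008273153905765443))
[[291, 169, 643, 9, 215], [291, 171, 637, 9, 215], [291, 170, 640, 9, 217], [290, 172, 637, 11, 207], [290, 171, 637, 12, 217], [290, 168, 645, 12, 219], [278, 170, 642, 45, 208], [277, 169, 646, 47, 203], [277, 173, 635, 47, 202], [277, 171, 640, 47, 204], [277, 172, 637, 47, 205], [277, 170, 642, 47, 207]]
[[331, 210, 530, -100, 205], [331, 213, 522, -100, 204], [331, 212, 524, -99, 208], [331, 211, 527, -99, 211], [330, 209, 533, -97, 204], [330, 210, 531, -97, 204], [314, 213, 521, -53, 213], [314, 210, 528, -52, 220], [314, 211, 525, -52, 220], [314, 212, 522, -52, 220], [313, 211, 527, -50, 208], [313, 212, 524, -50, 210]]
```

View pics/g.png

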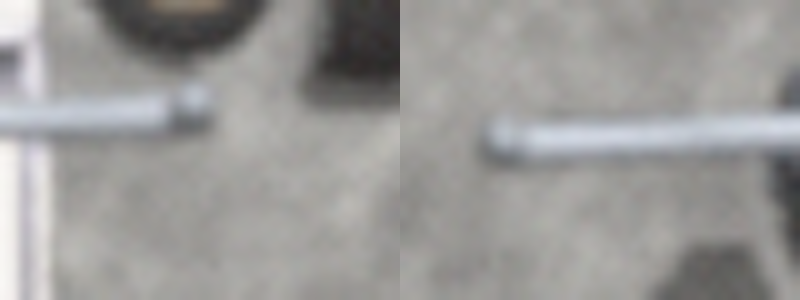

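View pics/g2.png

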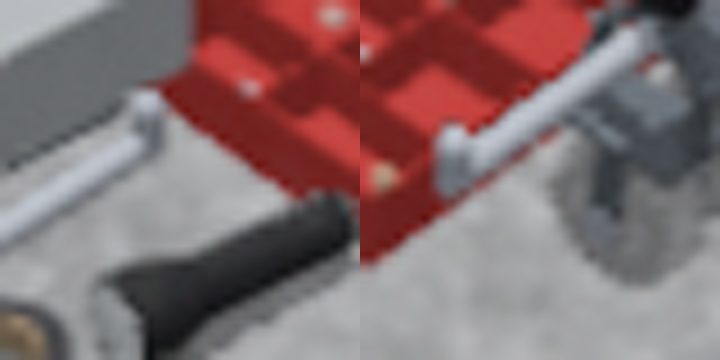

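Run:
```python
from plan import *
c=cam("top"); print(onplane(c,[(289.7,169.8),(314.8,210.8)],.22))
P=cloud(c);m=(P[...,1]>.25)&(P[...,1]<.4)&(P[...,0]>.5)&(P[...,0]<.72)&(P[...,2]>.3); print(m.sum(),P[m].max(0) if m.any() else 0)
plan([(.530,-.160,.430,.036),(.530,-.160,.400,.036)])
```

```text
[[ 0.63941723  0.01276036  0.22      ]
 [ 0.52576393 -0.05422099  0.22      ]]
1908 [0.71986939 0.39998581 0.46372626]
now 10.125 [ 0.3493 -0.0557  0.4384] [ 3.133e+00 -3.000e-03  1.092e+00] F [0.1 1.  0.4] w 0.0944
9
-1.2 26.0 1.3 0.001 -0.001 0.132; 2.3 26.0 1.3 0.001 -0.001 0.132; 5.7 25.4 1.2 0.001 -0.001 0.132; 9.0 24.5 1.2 0.001 -0.001 0.132; 12.1 23.1 1.2 0.001 -0.001 0.132; 15.0 21.3 1.1 0.001 -0.001 0.132; 17.7 19.1 1.1 0.001 -0.001 0.132; 20.1 16.6 1.1 0.001 -0.001 0.132; 0.0 0 30.0 0 0 0
```

{"op": "move_arm", "data": {
  "rows": "-1 26 1 0 0 0.132; 2 26 1 0 0 0.132; 6 25 1 0 0 0.132; 9 24 1 0 0 0.132; 12 23 1 0 0 0.132; 15 21 1 0 0 0.132; 18 19 1 0 0 0.132; 20 17 1 0 0 0.132; 0 0 0 0 0 0"
}}

```text
time_s: 11.25
ee_pos: [0.5401, -0.1502, 0.4291]
eef_rot: [3.141, -0.007, 0.028]
force: [0.4, 0.5, -0.1]
grip_width: 0.0941
```

Run:
```python
from meas import *
from plan import plan
c=cam("top");P=cloud(c)
for z in (.25,.3,.35,.4):
    m=(P[...,1]>.22)&(P[...,1]<.45)&(P[...,0]>.5)&(P[...,0]<.75)&(P[...,2]>z); print(z,np.sort(P[m][:,1])[[3,20]])
c=cam("wrist"); cv2.imwrite("pics/h.png",c["color"])
plan([(.530,-.160,.360,.036),(.530,-.160,.322,.036,15)])
```

```text
0.25 [0.29339697 0.29905317]
0.3 [0.30500252 0.31117956]
0.35 [0.31967886 0.32550484]
0.4 [0.33713351 0.33918531]
now 11.35 [ 0.539  -0.1499  0.4299] [ 3.141 -0.008  0.031] F [ 0.  -0.3 -0.3] w 0.0937
5
-5.0 4.9 34.9 0 -0.004 -0.003; -4.8 4.9 35.0 0 -0.004 -0.003; 0.0 0 12.7 0 0 0; 0.0 0 12.7 0 0 0; 0.0 0 12.7 0 0 0
```

View pics/h.png

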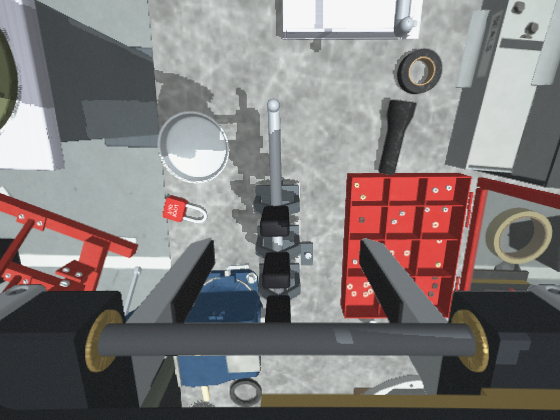

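The wrist view shows the three head tops at about (275,213), (276,262) and (278,305), with the full rail's stop at (273,104) and the empty rail's stop at (404,25).

Run:
```python
from meas import *
c=cam("wrist");P=cloud(c)
im=c["color"]; x,y,z=P[...,0],P[...,1],P[...,2]
m=((z>.258)&(z<.275)&(im.max(2)<90)&(x>.5)&(x<.56)&(y<-.13)).astype(np.uint8)
n,l,s,ce=cv2.connectedComponentsWithStats(m)
for i in range(1,n):
    if s[i,4]>20: q=P[l==i]; print(s[i],q.min(0).round(4),q.max(0).round(4))
print(onplane(c,[(273,104)],.22), onplane(c,[(404,25)],.22))
```

```text
[260 218  30  19 512] [ 0.5176 -0.1663  0.258 ] [ 0.5436 -0.1496  0.266 ]
[263 270  28  18 470] [ 0.5209 -0.2177  0.258 ] [ 0.5463 -0.2006  0.2657]
[265 319  26   3  66] [ 0.5233 -0.2561  0.2583] [ 0.5479 -0.2529  0.2626]
[[ 0.52567726 -0.05231428  0.22      ]] [[0.63707356 0.01504416 0.22      ]]
```

{"op": "move_arm", "data": {
  "rows": "-5 5 35 0 -0.004 -0.004; -5 4 35 0 -0.004 -0.004; 0 0 15 0 0 0; 0 0 12 0 0 0; 0 0 8 0 0 0; 0 0 0 0 0 0"
}}

```text
time_s: 12.15
ee_pos: [0.529, -0.1566, 0.3264]
eef_rot: [3.138, -0.008, 0.048]
force: [0.1, 0.3, 1.2]
grip_width: 0.0937
```

Run:
```python
from plan import *
plan([(.5306,-.1595,.322,.036,15)])
```

```text
now 12.15 [ 0.529  -0.1566  0.3264] [ 3.138 -0.008  0.048] F [0.1 0.3 1.2] w 0.0937
1
1.4 2.9 4.5 0.004 -0.008 0.012
```

{"op": "move_arm", "data": {
  "rows": "1.4 2.9 4.5 0.004 -0.008 0.012; 0 0 0 0 0 0"
}}

```text
time_s: 12.4
ee_pos: [0.531, -0.1598, 0.3227]
eef_rot: [-3.142, -0.001, 0.035]
force: [-0.2, 0.0, 0.5]
grip_width: 0.0939
```

{"op": "move_arm", "data": {
  "rows": "0 0 0 0 0 0; 0 0 0 0 0 0; 0 0 0 0 0 0; 0 0 0 0 0 0; 0 0 0 0 0 0; 0 0 0 0 0 0",
  "grip": -1,
  "newtons": 45
}}

```text
time_s: 13.15
ee_pos: [0.5311, -0.1598, 0.3233]
eef_rot: [3.141, -0.001, 0.035]
force: [0.0, 0.1, -0.5]
grip_width: 0.0373
```

Run:
```python
from plan import *
plan([])
```

```text
now 13.15 [ 0.5311 -0.1598  0.3233] [ 3.141e+00 -1.000e-03  3.500e-02] F [ 0.   0.1 -0.5] w 0.0373
0
```

Still closing (37 mm).

{"op": "move_arm", "data": {
  "rows": "0 0 0 0 0 0; 0 0 0 0 0 0; 0 0 0 0 0 0; 0 0 0 0 0 0"
}}

```text
time_s: 13.65
ee_pos: [0.5307, -0.1598, 0.3233]
eef_rot: [3.142, 0.0, 0.035]
force: [-2.6, 0.5, 1.4]
grip_width: 0.0257
```

{"op": "move_arm", "data": {
  "rows": "0 0 -6 0 0 0; 0 0 -6 0 0 0; 0 0 -6 0 0 0; 0 0 -6 0 0 0; 0 0 0 0 0 0"
}}

```text
time_s: 14.28
ee_pos: [0.531, -0.1597, 0.3484]
eef_rot: [-3.141, -0.0, 0.035]
force: [-0.8, -0.8, -3.8]
grip_width: 0.0256
```

Run:
```python
from plan import *
c=cam("scene"); cv2.imwrite("pics/i.png",cv2.resize(c["color"][140:240,240:400],None,fx=5,fy=5,interpolation=cv2.INTER_CUBIC))
plan([(.5268,-.06,.3475,.036,12),(.5253,-.019,.3475,.036,12)])
```

```text
now 14.325 [ 0.5309 -0.1597  0.3481] [-3.141  0.     0.035] F [-0.8 -0.2 -4.3] w 0.0259
13
-0.1 -11.1 0.1 0 0 0; -0.1 -11.1 0.1 0 0 0; -0.1 -11.1 0.1 0 0 0; -0.1 -11.1 0.1 0 0 0; -0.1 -11.1 0.1 0 0 0; -0.1 -11.1 0.1 0 0 0; -0.1 -11.1 0.1 0 0 0; -0.1 -11.1 0.1 0 0 0; -0.1 -11.1 0.1 0 0 0; 0 -10.3 0 0 0 0; 0 -10.3 0 0 0 0; 0 -10.3 0 0 0 0; 0 -10.3 0 0 0 0
```

View pics/i.png

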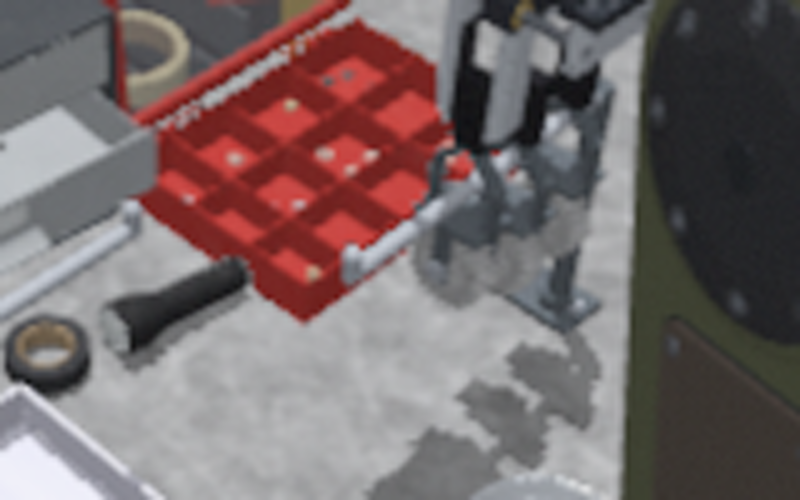

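The hanger is held at about crop (480,160) and clear of the rail; the wrist force is −4.3 N, its full weight. Sliding it out over the stop.

{"op": "move_arm", "data": {
  "rows": "0 -11 0 0 0 0; 0 -11 0 0 0 0; 0 -11 0 0 0 0; 0 -11 0 0 0 0; 0 -11 0 0 0 0; 0 -11 0 0 0 0; 0 -11 0 0 0 0"
}}

```text
time_s: 15.2
ee_pos: [0.5278, -0.0771, 0.3475]
eef_rot: [-3.141, 0.001, 0.035]
force: [0.4, -0.2, -3.1]
grip_width: 0.0255
```

Run:
```python
from plan import *
c=cam("scene"); cv2.imwrite("pics/j.png",cv2.resize(c["color"][140:240,240:400],None,fx=5,fy=5,interpolation=cv2.INTER_CUBIC))
plan([(.5268,-.06,.3475,.036,12),(.5253,-.019,.3475,.036,12)])
```

```text
now 15.25 [ 0.5278 -0.076   0.3476] [-3.14e+00  1.00e-03  3.60e-02] F [ 0.2  0.2 -3.1] w 0.0256
6
-0.2 -8.0 0.1 -0.001 0.001 0; -0.2 -8.0 0.1 -0.001 0.001 0; 0 -10.3 0 0 0 0; 0 -10.3 0 0 0 0; 0 -10.3 0 0 0 0; 0 -10.3 0 0 0 0
```

View pics/j.png

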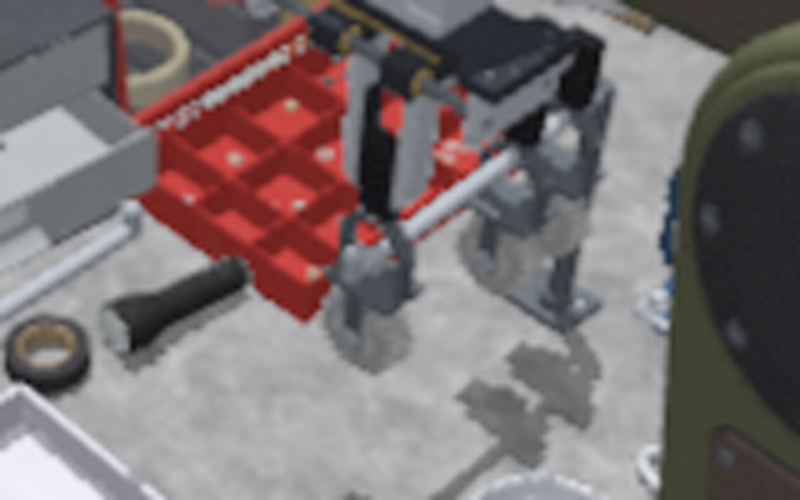

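The eye is at crop (370,240) with the stop tip (355,255) centred inside it. Continuing into the gap.

{"op": "move_arm", "data": {
  "rows": "0 -9 0 0 0 0; 0 -10 0 0 0 0; 0 -10 0 0 0 0; 0 -10 0 0 0 0; 0 -9 0 0 0 0; 0 -9 0 0 0 0; 0 0 0 0 0 0"
}}

```text
time_s: 16.12
ee_pos: [0.5256, -0.0148, 0.3477]
eef_rot: [-3.14, 0.001, 0.036]
force: [0.4, 0.5, -3.4]
grip_width: 0.0261
```

Run:
```python
from plan import *
c=cam("scene"); cv2.imwrite("pics/k.png",cv2.resize(c["color"][140:240,240:400],None,fx=5,fy=5,interpolation=cv2.INTER_CUBIC))
plan([(.641,-.019,.3475,.028,25)])
```

```text
now 16.175 [ 0.5256 -0.0152  0.3477] [-3.14e+00  1.00e-03  3.60e-02] F [ 0.6 -0.3 -4. ] w 0.0262
5
23.0 1.6 0.0 0 0 0.002; 23.0 1.6 0.0 0 0 0.002; 23.0 1.5 0.0 0 0 0.002; 23.0 1.5 0.0 0 0 0.002; 23.0 1.4 0.0 0 0 0.002
```

View pics/k.png

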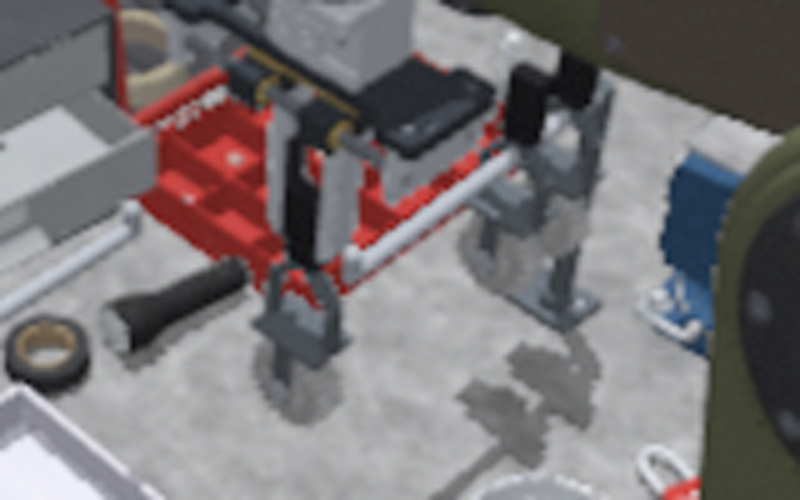

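The eye is off the rail and in the gap at crop (300,300). Crossing towards +x.

{"op": "move_arm", "data": {
  "rows": "23 1.6 0 0 0 0.002; 23 1.6 0 0 0 0.002; 23 1.5 0 0 0 0.002; 23 1.5 0 0 0 0.002; 23 1.4 0 0 0 0.002; 0 0 0 0 0 0"
}}

```text
time_s: 16.92
ee_pos: [0.6443, -0.0214, 0.347]
eef_rot: [-3.141, 0.002, 0.023]
force: [-0.2, -0.5, -4.1]
grip_width: 0.026
```

Run:
```python
from plan import *
c=cam("scene"); cv2.imwrite("pics/l.png",cv2.resize(c["color"][140:240,210:370],None,fx=5,fy=5,interpolation=cv2.INTER_CUBIC))
c=cam("top"); P=cloud(c); cv2.imwrite("pics/l2.png",cv2.resize(c["color"][150:220,250:350],None,fx=7,fy=7,interpolation=cv2.INTER_CUBIC))
c=cam("wrist"); cv2.imwrite("pics/l3.png",c["color"])
plan([(.641,-.019,.3475,.028,25)])
```

```text
now 17.075 [ 0.6432 -0.0212  0.3479] [-3.141e+00  1.000e-03  2.400e-02] F [-0.2 -0.8 -3.4] w 0.0255
1
-2.1 -2.2 0.4 -0.001 0.001 -0.004
```

View pics/l.png

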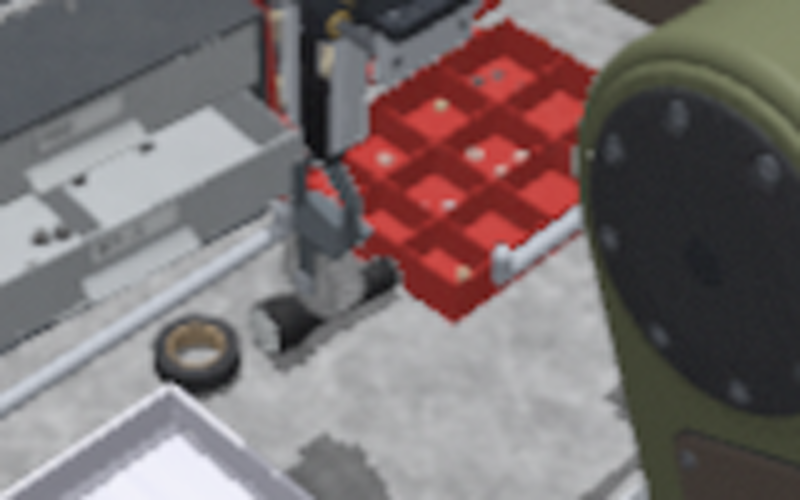

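View pics/l3.png

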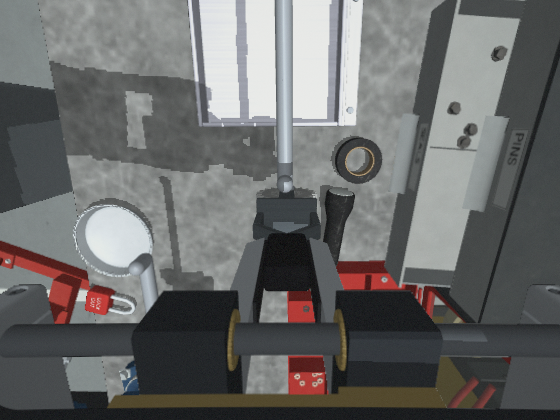

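The wrist view shows the empty rail at column 285–286 with its stop tip at (286,184), dead in line with the hanger's eye (256–318, centre 287).

Run:
```python
from plan import *
c=cam("wrist")
print(onplane(c,[(286,184)],.22),onplane(c,[(285.5,140),(285,60),(284,5)],.2))
plan([(.642,-.010,.3475,.028,12),(.6395,.085,.3475,.028,12),(.6365,.184,.3475,.028,15)])
```

```text
[[0.64221453 0.01818455 0.22      ]] [[0.64106011 0.04778066 0.2       ]
 [0.63939282 0.10214011 0.2       ]
 [0.63794313 0.135163   0.2       ]]
now 17.125 [ 0.6431 -0.0211  0.3482] [-3.141e+00  1.000e-03  2.400e-02] F [ 0.2  0.4 -3.3] w 0.0262
16
-0.8 -11.1 0.7 -0.001 0.001 -0.004; 0.0 -11.9 0 0 0 0; 0.0 -11.9 0 0 0 0; 0.0 -11.9 0 0 0 0; 0.0 -11.9 0 0 0 0; 0.0 -11.9 0 0 0 0; 0.0 -11.9 0 0 0 0; 0.0 -11.9 0 0 0 0; 0.0 -11.9 0 0 0 0; 0 -14.1 0 0 0 0; 0 -14.1 0 0 0 0; 0 -14.1 0 0 0 0; 0 -14.1 0 0 0 0; 0 -14.1 0 0 0 0; 0 -14.1 0 0 0 0; 0 -14.1 0 0 0 0
```

{"op": "move_arm", "data": {
  "rows": "-1 -11 1 0 0 -0.004; 0 -12 0 0 0 0; 0 -12 0 0 0 0; 0 -12 0 0 0 0; 0 -12 0 0 0 0; 0 -12 0 0 0 0; 0 0 0 0 0 0"
}}

```text
time_s: 18.0
ee_pos: [0.639, 0.0562, 0.3481]
eef_rot: [-3.141, -0.001, 0.029]
force: [0.7, 0.0, -3.4]
grip_width: 0.0258
```

Run:
```python
from plan import *
c=cam("scene"); cv2.imwrite("pics/m.png",cv2.resize(c["color"][140:240,210:370],None,fx=5,fy=5,interpolation=cv2.INTER_CUBIC))
plan([(.6395,.085,.3475,.028,12),(.6365,.184,.3475,.028,15)])
```

```text
now 18.05 [0.639  0.0557 0.3481] [-3.141 -0.     0.029] F [-0.7 -0.3 -2.7] w 0.026
10
0.5 -9.8 0.2 0 0 0; 0.5 -9.8 0.2 0 0 0; 0.4 -9.8 0.2 0 0 0; 0 -14.1 0 0 0 0; 0 -14.1 0 0 0 0; 0 -14.1 0 0 0 0; 0 -14.1 0 0 0 0; 0 -14.1 0 0 0 0; 0 -14.1 0 0 0 0; 0 -14.1 0 0 0 0
```

View pics/m.png

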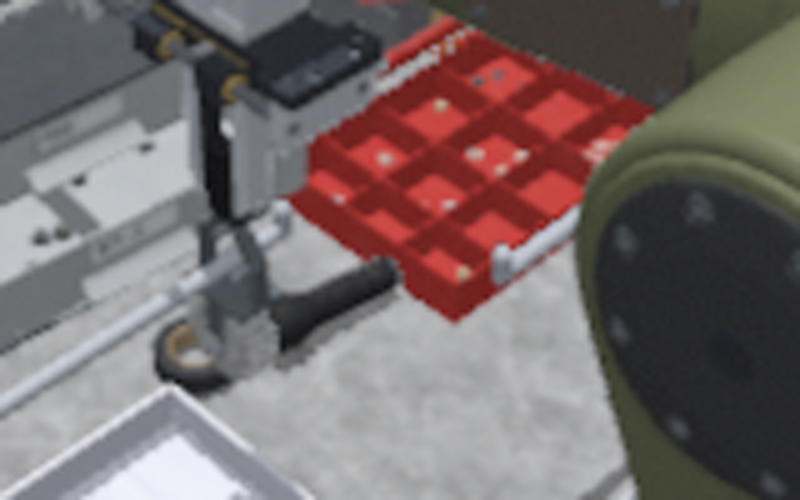

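The rail now passes through the eye at crop (225,265), beyond the stop at (283,215). Sliding on to y ≈ 0.184.

{"op": "move_arm", "data": {
  "rows": "0.5 -12 0 0 0 0; 0.5 -13 0 0 0 0; 0.5 -13 0 0 0 0; 0 -14 0 0 0 0; 0 -14 0 0 0 0; 0 -14 0 0 0 0; 0 -14 0 0 0 0; 0 -14 0 0 0 0; 0 -14 0 0 0 0; 0 0 0 0 0 0"
}}

```text
time_s: 19.3
ee_pos: [0.6368, 0.1865, 0.3479]
eef_rot: [-3.141, -0.0, 0.029]
force: [1.2, -0.5, -3.3]
grip_width: 0.0258
```

Run:
```python
from plan import *
c=cam("scene"); cv2.imwrite("pics/n.png",cv2.resize(c["color"][140:280,150:350],None,fx=4,fy=4,interpolation=cv2.INTER_CUBIC))
p,_=pose(); y=p[1]
plan([(.6422-.0277*y,y,.3245,.028,5)])
```

```text
now 19.35 [0.6369 0.1859 0.3479] [-3.141 -0.     0.029] F [ 0.3 -0.3 -2.6] w 0.0259
5
0.0 0.0 4.7 0 0 0; 0.0 0.0 4.7 0 0 0; 0.0 0.0 4.7 0 0 0; 0.0 0.0 4.7 0 0 0; 0.0 0.0 4.7 0 0 0
```

View pics/n.png

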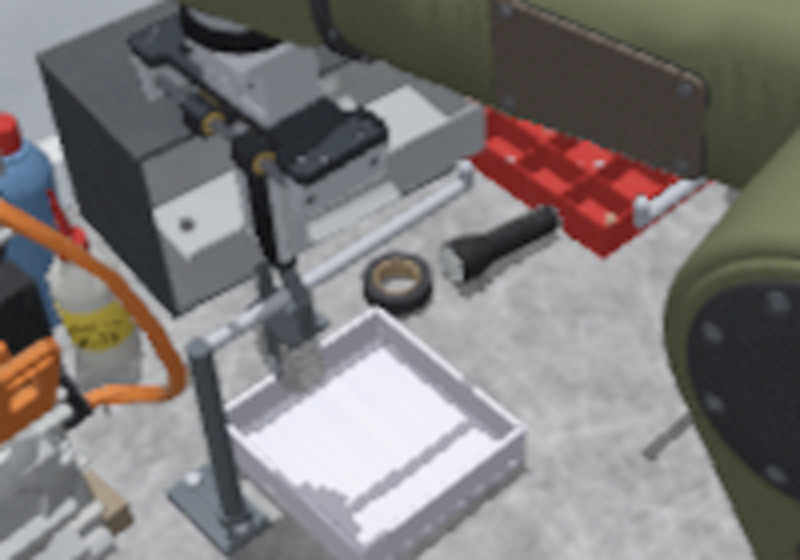

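The eye is well along the empty rail at crop (285,300). Lowering.

{"op": "move_arm", "data": {
  "rows": "0 0 6 0 0 0; 0 0 6 0 0 0; 0 0 5 0 0 0; 0 0 4 0 0 0; 0 0 3 0 0 0; 0 0 0 0 0 0"
}}

```text
time_s: 20.1
ee_pos: [0.6368, 0.1843, 0.3247]
eef_rot: [-3.141, -0.002, 0.027]
force: [-1.1, -0.4, -3.9]
grip_width: 0.0259
```

{"op": "move_arm", "data": {
  "rows": "0 0 1 0 0 0; 0 0 1 0 0 0; 0 0 0 0 0 0"
}}

```text
time_s: 20.48
ee_pos: [0.6366, 0.1843, 0.3247]
eef_rot: [-3.14, -0.004, 0.027]
force: [-2.4, -0.3, -0.8]
grip_width: 0.0256
```

{"op": "move_arm", "data": {
  "rows": "0 0 0 0 0 0; 0 0 0 0 0 0; 0 0 0 0 0 0; 0 0 0 0 0 0; 0 0 0 0 0 0; 0 0 0 0 0 0",
  "grip": 0.4
}}

```text
time_s: 21.22
ee_pos: [0.6371, 0.1843, 0.3245]
eef_rot: [-3.14, -0.005, 0.027]
force: [1.0, -0.2, -0.3]
grip_width: 0.0658
```

{"op": "move_arm", "data": {
  "rows": "0 0 -15 0 0 0; 0 0 -25 0 0 0; 0 0 -30 0 0 0; 0 0 -30 0 0 0"
}}

```text
time_s: 21.72
ee_pos: [0.6362, 0.184, 0.4288]
eef_rot: [-3.14, -0.003, 0.027]
force: [-0.2, 0.9, 0.6]
grip_width: 0.0656
```

Run:
```python
from plan import *
plan([(.56,-.05,.425,.03),(.5326,-.2095,.425,.036),(.5326,-.2095,.36,.036),(.5326,-.2095,.3232,.036,13)])
```

```text
now 21.725 [0.6362 0.184  0.4288] [-3.14e+00 -3.00e-03  2.70e-02] F [-0.2  0.9  0.6] w 0.0656
17
-11.8 33.1 0.5 0 0 0; -11.8 33.1 0.5 0 0 0; -11.8 33.1 0.5 0 0 0; -11.8 33.1 0.5 0 0 0; -11.8 33.1 0.5 0 0 0; -11.8 33.1 0.5 0 0 0; -11.9 33.1 0.5 0 0 0; -6.4 31.7 0.0 0 0 -0.001; -6.5 31.7 0.0 0 0 -0.001; -6.5 31.7 0.0 0 0 -0.001; -6.5 31.7 0.0 0 0 -0.001; -6.6 31.7 0.0 0 0 -0.001; 0.0 0 32.5 0 0 0; 0.0 0 32.5 0 0 0; 0.0 0 12.3 0 0 0; 0.0 0 12.3 0 0 0; 0.0 0 12.3 0 0 0
```

{"op": "move_arm", "data": {
  "rows": "-12 33 0 0 0 0; -12 33 0 0 0 0; -12 33 0 0 0 0; -12 33 0 0 0 0; -12 33 0 0 0 0; -12 33 0 0 0 0; -12 33 0 0 0 0; -6 32 0 0 0 -0.001; -6 32 0 0 0 -0.001; -6 32 0 0 0 -0.001; -6 32 0 0 0 -0.001; -6 25 0 0 0 -0.001; 0 0 0 0 0 0"
}}

```text
time_s: 23.35
ee_pos: [0.5273, -0.2144, 0.4463]
eef_rot: [3.14, -0.025, 0.033]
force: [0.4, 0.4, 0.1]
grip_width: 0.0658
```

```bash
cat > panchk.py <<'E'
from meas import *
def panchk(tag):
    c=cam("top")
    P=cloud(c)
    cv2.imwrite(f"pics/{tag}.png",cv2.resize(c["color"][130:300,150:430],None,fx=2.8,fy=2.8,interpolation=cv2.INTER_CUBIC))
    print("heads",[(round(a),round(b),np.round(w),round(r)) for a,b,w,r in heads(c,P)])
    return c
E
python3 - <<'E'
from panchk import *
from plan import plan
panchk("o")
plan([(.5326,-.2095,.36,.036),(.5326,-.2095,.3232,.036,13)])
E
```

```text
heads [(634, 182, array([24., 16.]), 1)]
now 23.4 [ 0.5275 -0.2135  0.4464] [ 3.14  -0.025  0.034] F [ 0.1 -0.2  0.8] w 0.0658
6
1.0 -1.3 28.8 0.001 -0.008 -0.001; 1.3 -1.3 28.8 0.001 -0.008 -0.001; 1.5 -1.3 28.8 0.001 -0.008 -0.001; 0.0 0 12.3 0 0 0; 0.0 0 12.3 0 0 0; 0.0 0 12.3 0 0 0
```

View pics/o.png

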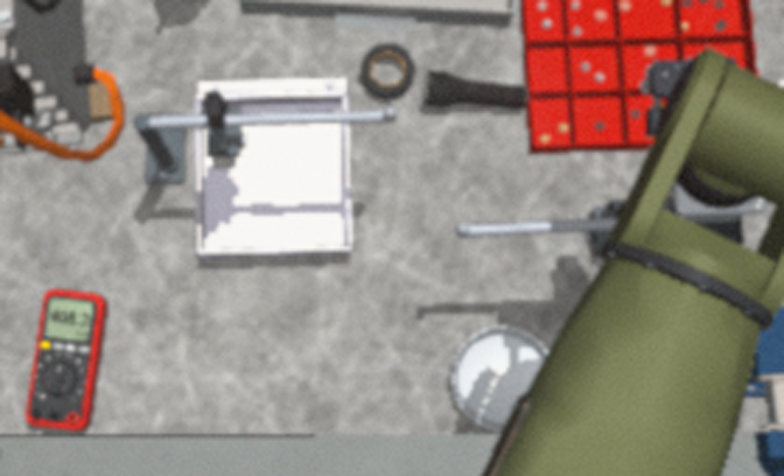

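The first hanger hangs on the empty rail at crop (215,110) and the pan is unchanged. On to the second.

{"op": "move_arm", "data": {
  "rows": "1 -1.3 29 0.001 -0.008 -0.001; 1.3 -1.3 29 0.001 -0.008 -0.001; 1.5 -1.3 28 0.001 -0.008 -0.001; 0 0 0 0 0 0"
}}

```text
time_s: 23.9
ee_pos: [0.5339, -0.2053, 0.3614]
eef_rot: [-3.141, -0.004, 0.04]
force: [-0.1, 0.8, -0.1]
grip_width: 0.0659
```

Run:
```python
from meas import *
from plan import plan
c=cam("wrist");P=cloud(c)
cv2.imwrite("pics/p.png",c["color"])
im=c["color"]; x,y,z=P[...,0],P[...,1],P[...,2]
m=((z>.255)&(z<.275)&(x>.5)&(x<.56)&(y<-.13)).astype(np.uint8)
n,l,s,ce=cv2.connectedComponentsWithStats(m)
for i in range(1,n):
    if s[i,4]>20: q=P[l==i]; print(s[i],q.min(0).round(4),q.max(0).round(4))
plan([(.5326,-.2095,.3232,.036,13)])
```

```text
[230 240   7  30  97] [ 0.5    -0.2139  0.2644] [ 0.5023 -0.1956  0.2747]
[265 242  39  27 982] [ 0.5202 -0.2178  0.255 ] [ 0.5463 -0.2009  0.266 ]
[267 309  36  13 404] [ 0.5229 -0.2588  0.255 ] [ 0.548  -0.2532  0.2654]
now 23.95 [ 0.5341 -0.2055  0.3631] [ 3.14  -0.007  0.04 ] F [-0.5  0.5  1.6] w 0.0661
4
-0.5 1.0 10.0 0 -0.002 0.001; -0.5 1.0 10.0 0 -0.002 0.001; -0.4 1.0 10.0 0 -0.002 0.001; -0.4 1.0 10.0 0 -0.002 0.001
```

View pics/p.png

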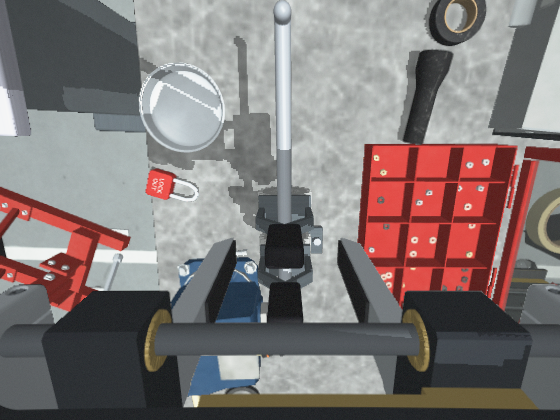

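The second head is at (283,245), between the open fingers: x 0.533, y −0.2095, matching the first measurement.

{"op": "move_arm", "data": {
  "rows": "0 1 10 0 -0.002 0.001; 0 1 10 0 -0.002 0.001; -0.5 1 10 0 -0.002 0.001; -0.5 1 10 0 -0.002 0.001; 0 0 0 0 0 0"
}}

```text
time_s: 24.58
ee_pos: [0.5337, -0.2097, 0.3232]
eef_rot: [3.139, -0.002, 0.036]
force: [-0.4, 0.4, -0.3]
grip_width: 0.066
```

Run:
```python
from plan import *
plan([(.5328,-.2095,.3232,.036,13)])
```

```text
now 24.575 [ 0.5337 -0.2097  0.3232] [ 3.139e+00 -2.000e-03  3.600e-02] F [-0.4  0.4 -0.3] w 0.066
1
-0.9 -0.2 0.0 0.003 -0.002 0
```

{"op": "move_arm", "data": {
  "rows": "-0.7 0 0 0 0 0; 0 0 0 0 0 0; 0 0 0 0 0 0; 0 0 0 0 0 0; 0 0 0 0 0 0; 0 0 0 0 0 0; 0 0 0 0 0 0; 0 0 0 0 0 0",
  "grip": -1,
  "newtons": 45
}}

```text
time_s: 25.58
ee_pos: [0.5328, -0.2098, 0.3242]
eef_rot: [3.138, -0.002, 0.036]
force: [-1.6, 0.0, 0.9]
grip_width: 0.0257
```

{"op": "move_arm", "data": {
  "rows": "0 0 -6 0 0 0; 0 0 -6 0 0 0; 0 0 -6 0 0 0; 0 0 -6 0 0 0; 0 0 0 0 0 0"
}}

```text
time_s: 26.2
ee_pos: [0.5329, -0.2096, 0.349]
eef_rot: [3.139, -0.001, 0.036]
force: [-0.3, -0.5, -4.9]
grip_width: 0.0255
```

Run:
```python
from plan import *
plan([(.5257,-.019,.3475,.036,14)])
```

```text
now 26.2 [ 0.5329 -0.2096  0.349 ] [ 3.139e+00 -1.000e-03  3.600e-02] F [-0.3 -0.5 -4.9] w 0.0255
14
0 -13.6 0.1 0 0 0; 0 -13.6 0.1 0 0 0; 0 -13.6 0.1 0 0 0; 0 -13.6 0.1 0 0 0; 0 -13.6 0.1 0 0 0; 0 -13.6 0.1 0 0 0; 0 -13.6 0.1 0 0 0; 0 -13.6 0.1 0 0 0; 0 -13.6 0.1 0 0 0; 0 -13.6 0.1 0 0 0; 0 -13.6 0.1 0 0 0; 0 -13.6 0.1 0 0 0; 0 -13.6 0.1 0 0 0; 0 -13.6 0.1 0 0 0
```

{"op": "move_arm", "data": {
  "rows": "0 -13 0 0 0 0; 0 -13 0 0 0 0; 0 -13 0 0 0 0; 0 -13 0 0 0 0; 0 -13 0 0 0 0; 0 -13 0 0 0 0; 0 -13 0 0 0 0; 0 -13 0 0 0 0; 0 -13 0 0 0 0; 0 -10 0 0 0 0; 0 0 0 0 0 0"
}}

```text
time_s: 27.58
ee_pos: [0.5278, -0.0725, 0.3483]
eef_rot: [3.14, -0.001, 0.037]
force: [0.1, -0.3, -4.4]
grip_width: 0.0255
```

Run:
```python
from plan import *
c=cam("scene"); cv2.imwrite("pics/q.png",cv2.resize(c["color"][140:240,240:400],None,fx=5,fy=5,interpolation=cv2.INTER_CUBIC))
plan([(.5257,-.019,.3475,.036,14)])
```

```text
now 27.625 [ 0.5278 -0.0728  0.3483] [ 3.14e+00 -1.00e-03  3.70e-02] F [-0.2 -0.7 -4.9] w 0.0255
4
0 -13.5 0.2 0 0 0; 0 -13.5 0.2 0 0 0; 0 -13.5 0.2 0 0 0; 0 -13.5 0.2 0 0 0
```

View pics/q.png

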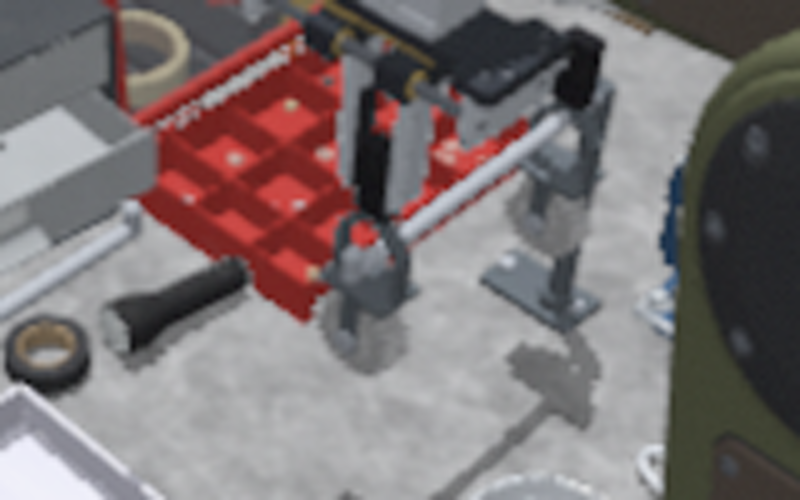

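Same as before: the stop is inside the eye at crop (365,245), and the third hanger has not moved. Continuing out and across.

{"op": "move_arm", "data": {
  "rows": "0 -13 0 0 0 0; 0 -13 0 0 0 0; 0 -13 0 0 0 0; 0 -12 0 0 0 0; 0 0 0 0 0 0"
}}

```text
time_s: 28.25
ee_pos: [0.5258, -0.0184, 0.3481]
eef_rot: [3.14, -0.0, 0.037]
force: [-0.2, -0.7, -4.9]
grip_width: 0.0256
```

Run:
```python
from plan import *
plan([(.6427,-.019,.3475,.028,25)])
```

```text
now 28.25 [ 0.5258 -0.0184  0.3481] [ 3.14  -0.     0.037] F [-0.2 -0.7 -4.9] w 0.0256
5
23.4 1.0 0.1 0 0 0.002; 23.4 0.9 0.1 0 0 0.002; 23.4 0.9 0.1 0 0 0.002; 23.4 0.9 0.1 0 0 0.002; 23.4 0.8 0.1 0 0 0.002
```

{"op": "move_arm", "data": {
  "rows": "23 0.6 0 0 0 0.002; 23 0.6 0 0 0 0.002; 23 0.6 0 0 0 0.002; 23 0.6 0 0 0 0.002; 22 0.6 0 0 0 0.002; 0 0 0 0 0 0"
}}

```text
time_s: 29.0
ee_pos: [0.6433, -0.0187, 0.3476]
eef_rot: [3.139, -0.0, 0.026]
force: [-0.1, -0.3, -4.9]
grip_width: 0.0255
```

Run:
```python
from plan import *
c=cam("wrist"); cv2.imwrite("pics/r.png",c["color"])
print(onplane(c,[(286,184)],.22))
plan([(.6427,-.019,.3475,.028,25),(.6392,.1,.3475,.028,13)])
```

```text
[[0.64238936 0.02030034 0.22      ]]
now 29.05 [ 0.6427 -0.0187  0.3478] [3.139 0.    0.026] F [-0.2 -0.2 -5.3] w 0.0257
11
0 0.3 0.3 0.003 0 -0.002; 0 -11.9 0 0 0 0; 0 -11.9 0 0 0 0; 0 -11.9 0 0 0 0; 0 -11.9 0 0 0 0; 0 -11.9 0 0 0 0; 0 -11.9 0 0 0 0; 0 -11.9 0 0 0 0; 0 -11.9 0 0 0 0; 0 -11.9 0 0 0 0; 0 -11.9 0 0 0 0
```

View pics/r.png

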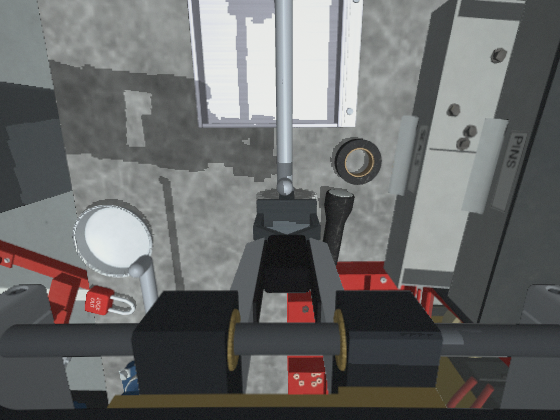

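In line again: the stop tip is at (286,186) and the eye's centre at column 287. Sliding on.

{"op": "move_arm", "data": {
  "rows": "0 -11 0 0 0 -0.002; 0 -12 0 0 0 0; 0 -12 0 0 0 0; 0 -12 0 0 0 0; 0 -12 0 0 0 0; 0 -12 0 0 0 0; 0 -12 0 0 0 0; 0 -12 0 0 0 0; 0 0 0 0 0 0"
}}

```text
time_s: 30.18
ee_pos: [0.6384, 0.0841, 0.3485]
eef_rot: [3.139, -0.001, 0.029]
force: [-0.7, 0.3, -5.5]
grip_width: 0.026
```

Run:
```python
from plan import *
plan([(.6422-.0277*.127,.127,.3475,.028,13)])
```

```text
now 30.175 [0.6384 0.0841 0.3485] [ 3.139e+00 -1.000e-03  2.900e-02] F [-0.7  0.3 -5.5] w 0.026
4
0.4 -10.7 0.2 0.001 0 0; 0.4 -10.7 0.2 0.001 0 0; 0.4 -10.7 0.2 0.001 0 0; 0.4 -10.7 0.2 0.001 0 0
```

{"op": "move_arm", "data": {
  "rows": "0.4 -10 0 0 0 0; 0.4 -10 0 0 0 0; 0.4 -10 0 0 0 0; 0.4 -10 0 0 0 0; 0 0 0 0 0 0; 0 0 6 0 0 0; 0 0 6 0 0 0; 0 0 5 0 0 0; 0 0 4 0 0 0; 0 0 3 0 0 0; 0 0 1 0 0 0; 0 0 0 0 0 0"
}}

```text
time_s: 31.68
ee_pos: [0.6384, 0.1256, 0.3257]
eef_rot: [3.139, -0.003, 0.028]
force: [0.6, 0.4, -3.9]
grip_width: 0.0255
```

Run:
```python
from plan import *
c=cam("scene"); cv2.imwrite("pics/s.png",cv2.resize(c["color"][140:280,150:350],None,fx=4,fy=4,interpolation=cv2.INTER_CUBIC))
plan([])
```

```text
now 31.725 [0.6385 0.1256 0.3257] [ 3.139e+00 -3.000e-03  2.800e-02] F [-1.4 -0.5 -1.2] w 0.0259
0
```

View pics/s.png

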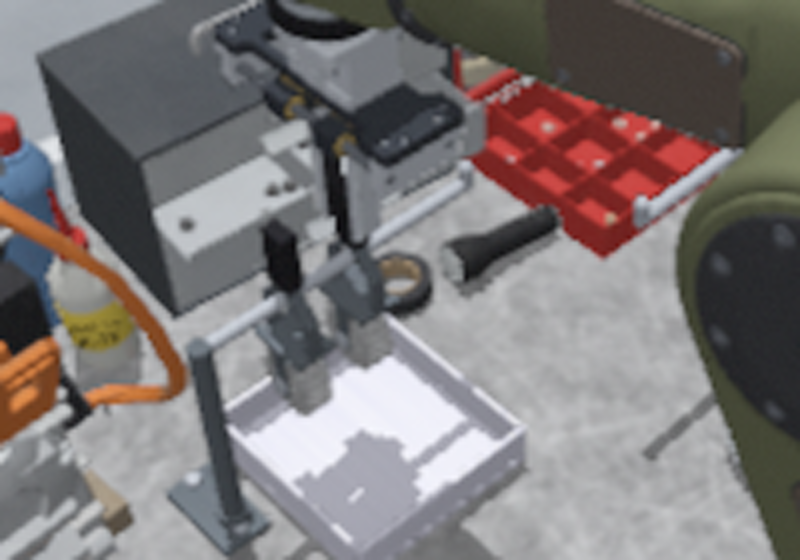

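The second hanger, at crop (350,270), is touching down beside the first at (285,255), with a gap between them. A little lower, then release.

{"op": "move_arm", "data": {
  "rows": "0 0 1 0 0 0; 0 0 0.5 0 0 0; 0 0 0 0 0 0"
}}

```text
time_s: 32.1
ee_pos: [0.6384, 0.1256, 0.3256]
eef_rot: [3.14, -0.004, 0.028]
force: [-3.2, -0.5, 0.2]
grip_width: 0.0259
```

{"op": "move_arm", "data": {
  "rows": "0 0 0 0 0 0; 0 0 0 0 0 0; 0 0 0 0 0 0; 0 0 0 0 0 0; 0 0 0 0 0 0; 0 0 0 0 0 0",
  "grip": 0.4
}}

```text
time_s: 32.85
ee_pos: [0.639, 0.1255, 0.3253]
eef_rot: [3.14, -0.006, 0.027]
force: [-0.4, -0.5, -0.2]
grip_width: 0.066
```

{"op": "move_arm", "data": {
  "rows": "0 0 -15 0 0 0; 0 0 -25 0 0 0; 0 0 -30 0 0 0; 0 0 -30 0 0 0"
}}

```text
time_s: 33.35
ee_pos: [0.6379, 0.1257, 0.4297]
eef_rot: [3.139, -0.005, 0.028]
force: [0.3, 0.1, 0.8]
grip_width: 0.0656
```

Run:
```python
from plan import *
plan([(.56,-.05,.425,.03),(.5345,-.256,.425,.036)])
```

```text
now 33.35 [0.6379 0.1257 0.4297] [ 3.139 -0.005  0.028] F [0.3 0.1 0.8] w 0.0656
11
-16.6 34.7 0.9 0 -0.001 0; -16.6 34.7 0.9 0 -0.001 0; -16.6 34.7 0.9 0 -0.001 0; -16.6 34.7 0.9 0 -0.001 0; -16.6 34.7 0.9 0 -0.001 0; -5.3 34.2 0.0 0 0 -0.001; -5.3 34.2 0.0 0 0 -0.001; -5.3 34.2 0.0 0 0 -0.001; -5.4 34.2 0.0 0 0 -0.001; -5.4 34.2 0.0 0 0 -0.001; -5.4 34.2 0.0 0 0 -0.001
```

{"op": "move_arm", "data": {
  "rows": "-16 35 1 0 -0.001 0; -16 35 1 0 -0.001 0; -16 35 1 0 -0.001 0; -16 35 1 0 -0.001 0; -16 34 1 0 -0.001 0; -5 34 0 0 0 -0.001; -5 34 0 0 0 -0.001; -5 34 0 0 0 -0.001; -5 34 0 0 0 -0.001; -5 34 0 0 0 -0.001; -5 28 0 0 0 0; 0 0 0 0 0 0"
}}

```text
time_s: 34.85
ee_pos: [0.5337, -0.2602, 0.4427]
eef_rot: [3.135, -0.019, 0.034]
force: [-0.6, 1.0, 0.5]
grip_width: 0.0657
```

Run:
```python
from panchk import *
from plan import plan
panchk("t")
c=cam("wrist");P=cloud(c)
x,y,z=P[...,0],P[...,1],P[...,2]
m=((z>.255)&(z<.275)&(x>.51)&(x<.56)&(y<-.13)).astype(np.uint8)
n,l,s,ce=cv2.connectedComponentsWithStats(m)
for i in range(1,n):
    if s[i,4]>20: q=P[l==i]; print(s[i],q.min(0).round(4),q.max(0).round(4))
cv2.imwrite("pics/t2.png",c["color"])
plan([(.5345,-.2605,.36,.036)])
```

```text
heads [(634, 182, array([24., 16.]), 1), (635, 122, array([22., 16.]), 0)]
[270 207  28  19 495] [ 0.5226 -0.2709  0.2551] [ 0.548  -0.2535  0.266 ]
now 34.95 [ 0.5342 -0.2585  0.4428] [ 3.135 -0.019  0.036] F [0.  0.7 0.1] w 0.0659
3
-0.4 0.5 27.6 0.002 -0.006 0; -0.3 0.5 27.6 0.002 -0.006 0; -0.1 0.6 27.6 0.002 -0.006 0
```

View pics/t.png

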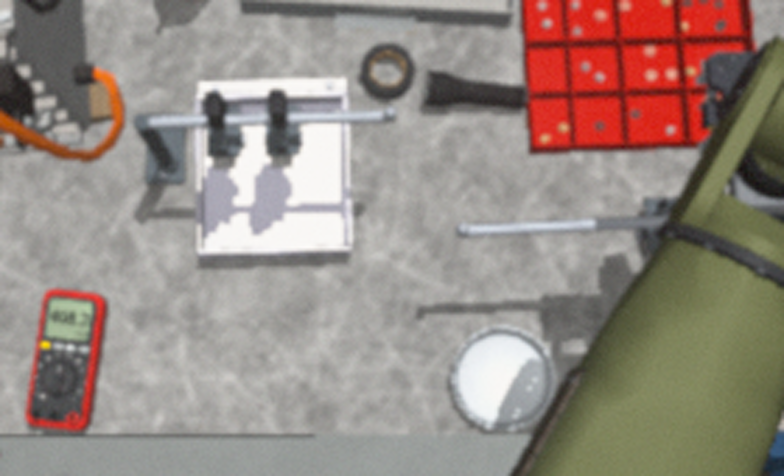

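View pics/t2.png

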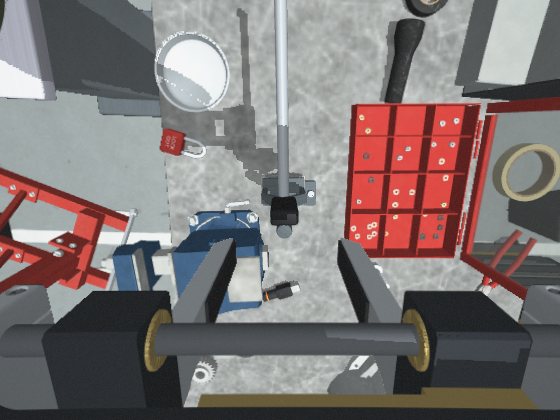

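Two hangers hang on the empty rail and the pan is in place. The last head, at wrist (285,212), measures x 0.535, y −0.262; no others remain.

{"op": "move_arm", "data": {
  "rows": "-0.2 1 27 0.002 -0.006 0; -0.2 1 27 0.002 -0.006 0; 0.2 1 27 0.002 -0.006 0; 0 0 0 0 0 0; 0 0 12 0 0 0; 0 0 12 0 0 0; 0 0 9 0 0 0; 0 0 0 0 0 0"
}}

```text
time_s: 35.95
ee_pos: [0.5372, -0.2563, 0.3304]
eef_rot: [3.138, -0.007, 0.042]
force: [0.0, 0.1, 0.3]
grip_width: 0.0659
```

Run:
```python
from plan import *
plan([(.5345,-.2613,.3235,.036,13)])
```

```text
now 35.95 [ 0.5372 -0.2563  0.3304] [ 3.138 -0.007  0.042] F [0.  0.1 0.3] w 0.0659
1
-2.9 4.8 6.8 0.003 -0.007 0.006
```

{"op": "move_arm", "data": {
  "rows": "-2.9 4.8 6.8 0.003 -0.007 0.006; 0 0 0 0 0 0"
}}

```text
time_s: 36.2
ee_pos: [0.5344, -0.2618, 0.3235]
eef_rot: [3.141, -0.0, 0.035]
force: [-0.1, 0.7, -0.0]
grip_width: 0.0659
```

{"op": "move_arm", "data": {
  "rows": "0 0 0 0 0 0; 0 0 0 0 0 0; 0 0 0 0 0 0; 0 0 0 0 0 0; 0 0 0 0 0 0; 0 0 0 0 0 0; 0 0 0 0 0 0; 0 0 0 0 0 0",
  "grip": -1,
  "newtons": 45
}}

```text
time_s: 37.2
ee_pos: [0.5347, -0.2619, 0.3244]
eef_rot: [3.14, -0.002, 0.035]
force: [1.1, 0.1, -0.7]
grip_width: 0.0255
```

{"op": "move_arm", "data": {
  "rows": "0 0 -6 0 0 0; 0 0 -6 0 0 0; 0 0 -6 0 0 0; 0 0 -6 0 0 0; 0 0 0 0 0 0"
}}

```text
time_s: 37.83
ee_pos: [0.5343, -0.2618, 0.3493]
eef_rot: [3.142, -0.0, 0.035]
force: [-0.4, -0.9, -3.7]
grip_width: 0.0257
```

Run:
```python
from plan import *
plan([(.5270,-.072,.3478,.036,14)])
```

```text
now 37.825 [ 0.5343 -0.2618  0.3493] [ 3.142 -0.     0.035] F [-0.4 -0.9 -3.7] w 0.0257
14
0 -13.6 0.1 0 0 0; 0 -13.6 0.1 0 0 0; 0 -13.6 0.1 0 0 0; 0 -13.6 0.1 0 0 0; 0 -13.6 0.1 0 0 0; 0 -13.6 0.1 0 0 0; 0 -13.6 0.1 0 0 0; 0 -13.6 0.1 0 0 0; 0 -13.6 0.1 0 0 0; 0 -13.6 0.1 0 0 0; 0 -13.6 0.1 0 0 0; 0 -13.6 0.1 0 0 0; 0 -13.6 0.1 0 0 0; 0 -13.6 0.1 0 0 0
```

{"op": "move_arm", "data": {
  "rows": "0 -13 0 0 0 0; 0 -13 0 0 0 0; 0 -13 0 0 0 0; 0 -13 0 0 0 0; 0 -13 0 0 0 0; 0 -13 0 0 0 0; 0 -13 0 0 0 0; 0 -13 0 0 0 0; 0 -13 0 0 0 0; 0 -13 0 0 0 0; 0 -13 0 0 0 0; 0 -13 0 0 0 0; 0 -13 0 0 0 0; 0 -10 0 0 0 0; 0 0 0 0 0 0"
}}

```text
time_s: 39.7
ee_pos: [0.5272, -0.069, 0.349]
eef_rot: [-3.141, 0.0, 0.036]
force: [1.2, -0.2, -3.0]
grip_width: 0.0255
```

Run:
```python
from plan import *
c=cam("scene"); cv2.imwrite("pics/u.png",cv2.resize(c["color"][140:240,240:400],None,fx=5,fy=5,interpolation=cv2.INTER_CUBIC))
plan([(.5257,-.019,.3475,.036,14)])
```

```text
now 39.75 [ 0.5272 -0.0694  0.349 ] [-3.141  0.     0.036] F [ 0.1 -0.1 -4.5] w 0.0258
4
0.1 -12.6 0.4 0 0 0; 0.1 -12.6 0.4 0 0 0; 0.1 -12.6 0.4 0 0 0; 0.1 -12.6 0.4 0 0 0
```

View pics/u.png

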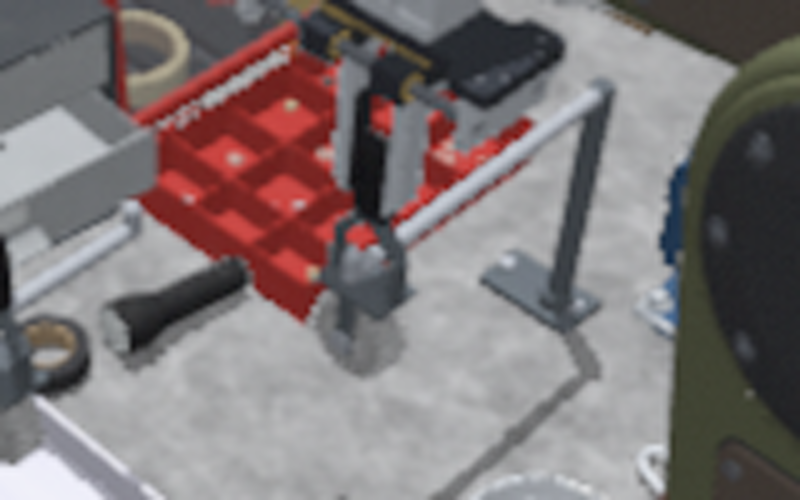

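The full rail is now bare behind the last hanger, and its stop is clear inside the eye at crop (365,245).

{"op": "move_arm", "data": {
  "rows": "0 -12 0 0 0 0; 0 -12 0 0 0 0; 0 -12 0 0 0 0; 0 -11 0 0 0 0; 0 0 0 0 0 0; 23 0.6 0 0 0 0.002; 23 0.6 0 0 0 0.002; 23 0.6 0 0 0 0.002; 23 0.6 0 0 0 0.002; 22 0.6 0 0 0 0.002; 0 0 0 0 0 0"
}}

```text
time_s: 41.12
ee_pos: [0.643, -0.0196, 0.3484]
eef_rot: [3.141, 0.001, 0.025]
force: [0.2, -0.9, -4.0]
grip_width: 0.0257
```

Run:
```python
from plan import *
c=cam("wrist"); cv2.imwrite("pics/v.png",c["color"])
plan([(.6427,-.019,.3475,.028,25),(.6402,.072,.3475,.028,13)])
```

```text
now 41.175 [ 0.6424 -0.0196  0.3486] [3.141e+00 1.000e-03 2.500e-02] F [-0.3  0.  -3.4] w 0.026
9
0.3 -0.6 1.1 0 0.001 -0.003; 0.0 -11.4 0 0 0 0; 0.0 -11.4 0 0 0 0; 0.0 -11.4 0 0 0 0; 0.0 -11.4 0 0 0 0; 0.0 -11.4 0 0 0 0; 0.0 -11.4 0 0 0 0; 0.0 -11.4 0 0 0 0; 0.0 -11.4 0 0 0 0
```

View pics/v.png

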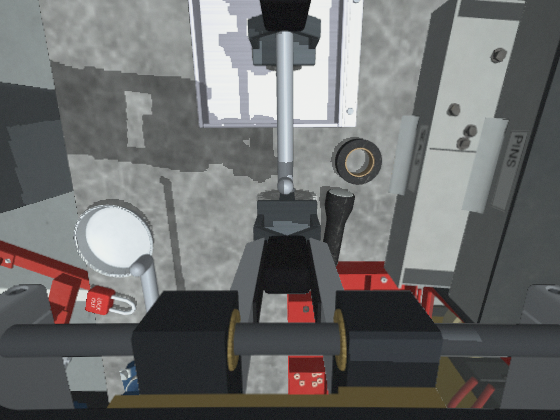

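In line: the stop tip is at (286,186). Sliding to y ≈ 0.070.

{"op": "move_arm", "data": {
  "rows": "0 -11 0.5 0 0 -0.003; 0 -11 0 0 0 0; 0 -11 0 0 0 0; 0 -11 0 0 0 0; 0 -11 0 0 0 0; 0 -11 0 0 0 0; 0 -11 0 0 0 0; 0 -6 0 0 0 0; 0 0 0 0 0 0"
}}

```text
time_s: 42.3
ee_pos: [0.6385, 0.0702, 0.349]
eef_rot: [3.141, 0.0, 0.029]
force: [0.5, 0.3, -4.2]
grip_width: 0.0256
```

Run:
```python
from plan import *
c=cam("scene"); cv2.imwrite("pics/w.png",cv2.resize(c["color"][140:280,150:350],None,fx=4,fy=4,interpolation=cv2.INTER_CUBIC))
p,_=pose(); y=p[1]
plan([(.6422-.0277*y,y,.3475,.028,25)])
```

```text
now 42.35 [0.6385 0.0699 0.349 ] [3.141 0.    0.029] F [ 0.1 -1.  -4.5] w 0.0253
1
1.8 0.1 1.5 0 0 0.001
```

View pics/w.png

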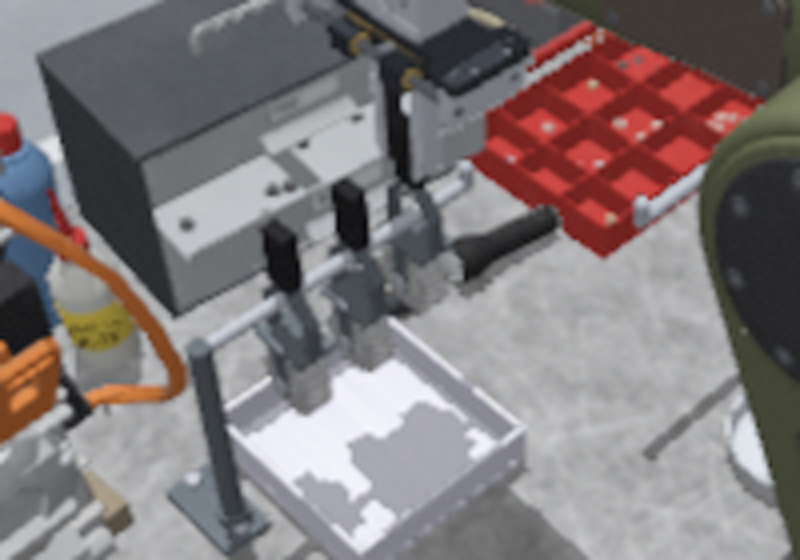

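The last eye is on the rail at crop (415,215), inside the stop at (463,178). Lowering.

{"op": "move_arm", "data": {
  "rows": "1.5 0 6 0 0 0; 0 0 6 0 0 0; 0 0 5 0 0 0; 0 0 4 0 0 0; 0 0 3 0 0 0; 0 0 1 0 0 0; 0 0 0 0 0 0"
}}

```text
time_s: 43.22
ee_pos: [0.6397, 0.0689, 0.3253]
eef_rot: [3.141, -0.002, 0.028]
force: [-0.4, 0.2, -3.5]
grip_width: 0.0257
```

{"op": "move_arm", "data": {
  "rows": "0 0 1 0 0 0; 0 0 0 0 0 0"
}}

```text
time_s: 43.48
ee_pos: [0.6397, 0.0689, 0.3252]
eef_rot: [3.141, -0.003, 0.028]
force: [-3.0, -0.1, 0.2]
grip_width: 0.0259
```

Seated (force near zero). Releasing and retreating.

{"op": "move_arm", "data": {
  "rows": "0 0 0 0 0 0; 0 0 0 0 0 0; 0 0 0 0 0 0; 0 0 0 0 0 0; 0 0 0 0 0 0; 0 0 0 0 0 0",
  "grip": 0.4
}}

```text
time_s: 44.22
ee_pos: [0.6402, 0.0689, 0.325]
eef_rot: [3.141, -0.004, 0.028]
force: [0.5, -0.2, -0.1]
grip_width: 0.0659
```

{"op": "move_arm", "data": {
  "rows": "0 0 -15 0 0 0; 0 0 -25 0 0 0; 0 0 -30 0 0 0; 0 0 -30 0 0 0; -20 30 0 0 0 0; -20 30 0 0 0 0; -20 30 0 0 0 0; -20 30 0 0 0 0; -20 30 0 0 0 0; -20 30 0 0 0 0; -20 30 0 0 0 0; 0 0 0 0 0 0"
}}

```text
time_s: 45.72
ee_pos: [0.5, -0.1507, 0.4409]
eef_rot: [3.138, -0.017, 0.029]
force: [-0.1, -0.1, 0.1]
grip_width: 0.0658
```

Run:
```python
from panchk import *
from plan import plan
c=panchk("x")
s=cam("scene"); cv2.imwrite("pics/x2.png",cv2.resize(s["color"][140:320,150:400],None,fx=3,fy=3,interpolation=cv2.INTER_CUBIC))
plan([])
```

```text
heads [(634, 182, array([25., 16.]), 1), (635, 122, array([22., 16.]), 0), (638, 65, array([22., 13.]), 0)]
now 45.825 [ 0.5009 -0.1492  0.4404] [ 3.139 -0.017  0.031] F [ 0.5  0.3 -0.5] w 0.0658
0
```

View pics/x.png

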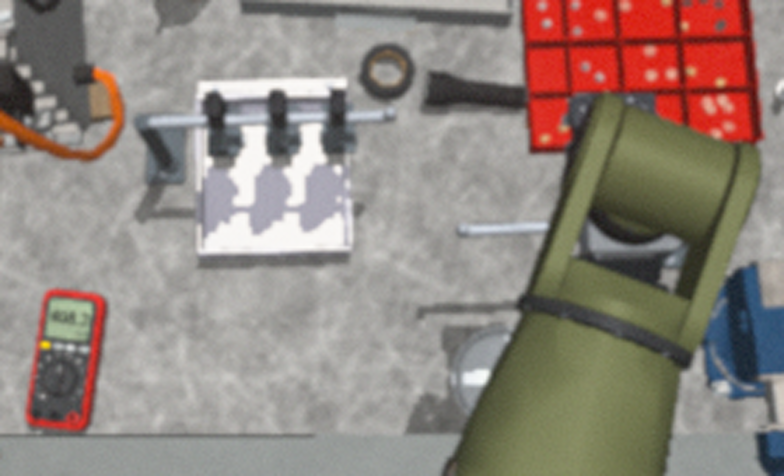

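View pics/x2.png

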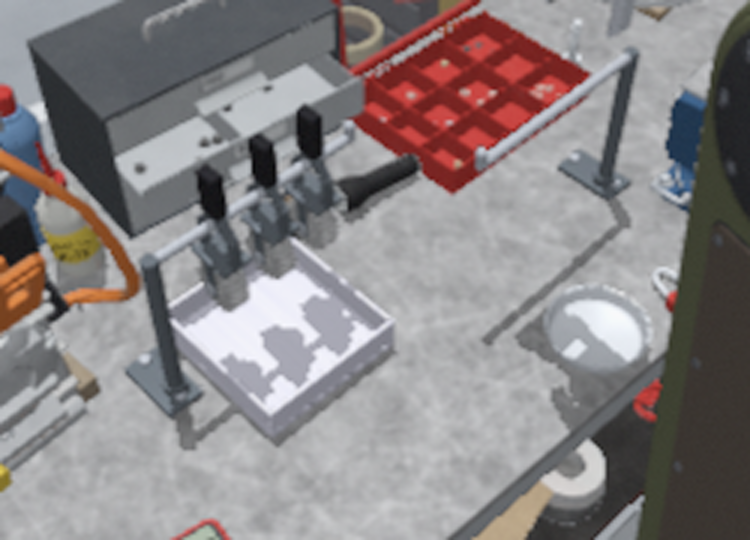

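Three hangers hang upright on the empty rail and the pan is still against the strip. I'll settle for a moment, measure the pan a final time, then hand in.

{"op": "move_arm", "data": {
  "rows": "-30 20 0 0 0 0; -30 20 0 0 0 0; 0 0 0 0 0 0; 0 0 0 0 0 0; 0 0 0 0 0 0; 0 0 0 0 0 0; 0 0 0 0 0 0; 0 0 0 0 0 0; 0 0 0 0 0 0; 0 0 0 0 0 0"
}}

```text
time_s: 47.08
ee_pos: [0.4449, -0.1873, 0.44]
eef_rot: [3.14, -0.017, 0.038]
force: [-0.2, 0.2, 0.3]
grip_width: 0.0658
```

Run:
```python
from panchk import *
c=panchk("y"); P=cloud(c)
im=c["color"]; g=im.min(2).astype(float)
# near rim outer edge: max downward gradient per column, rows 210..228
from numpy import argmax
pts=[]
for u in range(224,274,2):
    col=cv2.GaussianBlur(g[:, u:u+1],(1,3),0)[212:232,0]; d=np.diff(col); k=d.argmin(); pts.append((u,212+k+.5))
W=onplane(c,pts,.04); p=np.polyfit(W[:,1],W[:,0],1); r=W[:,0]-np.polyval(p,W[:,1]); k=abs(r)<.003; p=np.polyfit(W[k,1],W[k,0],1)
print("near edge slope",p[0],"x at .137",np.polyval(p,.137),k.sum())
pts=[]
for v in range(185,218,2):
    row=g[v,210:285]; d=np.diff(row); pts.append((210+d[:20].argmax()+.5,210+55+d[55:].argmin()+.5,v))
a=np.array(pts); L=onplane(c,a[:,[0,2]],.04)[:,1]; Rr=onplane(c,a[:,[1,2]],.04)[:,1]; print("sides",np.median(L),np.median(Rr),(np.median(L)+np.median(Rr))/2)
```

```text
heads [(634, 182, array([25., 16.]), 1), (635, 122, array([22., 16.]), 0), (637, 65, array([24., 13.]), 0)]
near edge slope -0.03026427423890369 x at .137 0.5266735688304793 25
sides 0.21391381849809943 0.05355216116221642 0.1337329898301579
```

View pics/y.png

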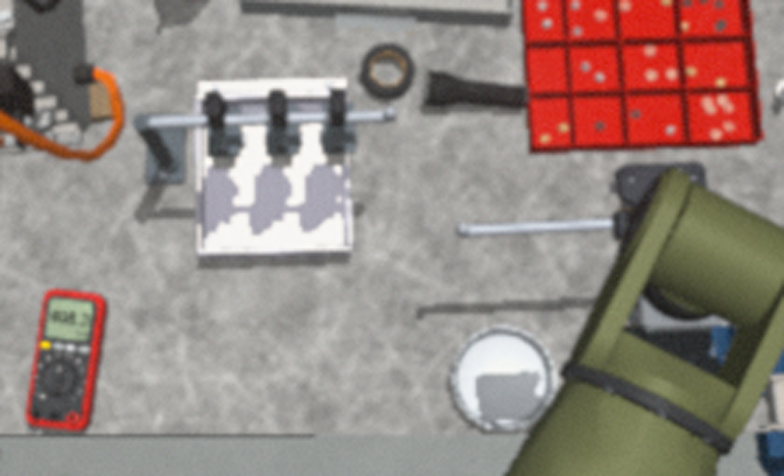

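The pan is square: its edge slope is −0.030 against the rail's −0.028, and its centre is at about (0.617, 0.135). All three hangers are still. Handing in.

```bash
python3 -c "
from station import ctrl; print(ctrl.hand_in())"
```

```text
the job is handed in; nothing more can be done
None
```

The pan sits square against the stop strip, all three hangers present are on the empty rail, and the job is handed in (no verdict is reported). I pushed the pan in first, with both open fingers. Then I carried the hangers over the end stops one at a time, without dropping or bumping any. The last check was at about 47 s.

- **Pan:** its centre is about 2 mm across and 3–4 mm along the rail from its spot, and its edge is within about 0.003 rad of the rail. I never saw it knocked out of place, so it needed no re-push.
- **Hangers:** the heads are at y ≈ 0.182, 0.122 and 0.065 m, about 58, −2 and −59 mm from the rail origin, all between end stop and post. In the last pictures they hang upright and clear of each other, and the robot touches nothing.
- **Disagreements:** the top camera reads two of the heads about 3–4 mm closer to the robot than the rail-axis fit, against a 15 mm limit. Its first reading of the strip's near face was about 5 mm off the value computed from the rail. The side edges gave the pan's width as 160 mm instead of 170 mm, so its position along the rail is only good to a few millimetres. I took the strip's position from contact instead: the push force rose to 28 N about where I expected.
- **Bystanders:** the multimeter and torch look unmoved in the last top picture. The padlock was hidden by the arm then, but looked unmoved in the wrist camera during the last transfer.

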